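# Make up two repair kits

### The job

Make up two repair kits from the parts in the middle of the mat: the divided tray gets the tall heat sink in its larger bay and the slim capacitor in its smaller bay, and the round dish gets the low heat sink and the fat capacitor, side by side. Stand every part upright, flat on the floor of its container, and let go of it. Leave the fan and the jar where they are.

Things in the scene. Friction and masses are not known exactly. Their poses are not given: they have to be found in the camera images.
- sink_tall_mid (a point): The tall heat sink: bare aluminium block with upright fins, 40 x 40 mm, 50 mm high. The point is its centre, 25 mm above its underside; x across the fins, y along them, both horizontal, z up; it can be gripped on either pair of sides. 85 to 170 g.
- sink_low_mid (a point): The low heat sink: bare aluminium with upright fins, 46 mm (its x, across the fins) x 34 mm (its y, along the fins), 28 mm high. The point is its centre, 14 mm above its underside; z up. 50 to 100 g.
- cap_fat_mid (a point): The fat capacitor: upright black can with an aluminium top, 40 mm in diameter, 42 mm high. The point is its centre, 21 mm above its underside; z up. 50 to 100 g.
- cap_slim_mid (a point): The slim capacitor: upright black can with an aluminium top, 28 mm in diameter, 55 mm high. The point is its centre, 27.5 mm above its underside; z up. 35 to 70 g.
- tray: The divided tray: grey plastic, 126 mm (its x) x 72 mm (its y), rim 9 mm high, walls 4 mm, floor 4 mm thick, fixed to the bench. A cross wall as high as the rim parts it into a larger bay, 70 mm (x) x 64 mm (y) inside, centred at x = -24 mm, y = 0, and a smaller bay, 44 mm (x) x 64 mm (y) inside, centred at x = +37 mm, y = 0. Origin under the tray's centre, on the bench; z up. It stands left or right of the stock, turned anyhow.
- dish: The round steel parts dish, 150 mm across the rim and 10 mm high, floor 4 mm thick and about 130 mm across inside, fixed to the bench. Origin under its centre, on the bench; z up. It stands on the other side of the stock from the tray.
- fan_mid (a point): Bystander, not needed: a square black cooling fan lying flat among the stock, 60 x 60 mm, 25 mm high. The point is its centre, 12.5 mm above the bench.
- jar_mid (a point): Bystander, not needed: a closed amber jar with a white lid standing among the stock, 55 mm in diameter, 48 mm high. The point is its centre, 24 mm above the bench.

How it is judged:
By the outcome, as a careful person would: the job done as asked, in the order asked, and still so for the second after the job is handed in, with the robot touching nothing.
It also fails if it takes over 107 s, if anything falls off the work surface, if the arm or the gripper's body presses on something with over 40 N, if the wrist force passes 120 N, or if a joint passes its speed limit or range.

### The arm

A 6-joint arm with a two-finger parallel gripper is mounted at the origin on the work surface. World frame = base frame: x ahead of the robot, y to its left, z up, the work surface at z = 0. Lengths are in m, angles in rad, forces in N, time in s.
With the tool pointing down it reaches from about 0.425 to 0.95 m from the base axis. Payload 3.5 kg.
Tool frame: the origin (TCP) lies on the centre line of the jaws, within the pads' length; the fingertips stand 11 mm ahead of it and the grasp point (between the pads) lies 8 mm behind it; x points along the fingers, y is the direction in which the jaws open and shut, and the axes are right-handed (so a half turn about x gives the same grasp; the last joint's range is limited). The gripper opens to 85 mm and grips with 20 to 120 N. Pads are 22 mm wide; open, the fingers measure 114 mm over their backs; the gripper's body (76 mm by 85 mm) begins 54 mm behind the grasp point. The pads swing forward as they close: fully open they stand 13 mm farther back than shut.
Start: joints at [-1.323, 0.286, 1.577, -0, 1.279, -0.15], TCP at [0.262, -0.622, 0.242] pointing down, gripper open.
Joint ranges: [-2.77, 2.77], [-0.9, 2.22], [0.21, 2.48], [-1.53, 4.67], [0.24, 2.81], [-2.84, 2.84]. Speed limits (rad/s): [2.79, 2.79, 3.14, 3.14, 3.14, 3.14].

### API

Orientations are given as a unit quaternion [x, y, z, w].
In Python, from plant import ctrl gives the robot as it stands. The module is installed in compiled form; this text tells all that it offers.
- The arm moves only by the tool drive_tool, never from a script. Its argument "series" is a list of rows, each a list of 2 entries, a list of its own where there are three numbers: the shift along the tool's x, y, z in units of 50 mm (1.0 is 50 mm), then the turn, a rotation vector about the tool's x, y, z in degrees. A call has 1 to 5 rows; each row shifts and turns the pose as measured when the row begins, along the tool's axes as they then stand; what a row does not reach is not made up. A row lasts 1/10 s, in which the tool goes at most 50 mm and 8.59 degrees, less where a joint would pass 70% of its speed; a pose out of reach is approached as far as the arm can. A call is refused whole if a number of a shift passes 1 or a number of a turn 8.59, either way. A call with a gripper value outside its range is refused whole. "grip" is the gripper's target within -1 to 1 (fully open at 1, half-way at 0, shut at -1), set as the call begins (left out, the last holds). The fingers move at their own pace and stop on an object; "newtons" is the grip in N (left out, the last holds). Time passes only in rows, so rows that do not move let the fingers close. It gives the time, the measured TCP pose, the force and the opening at its end, in the units of the state.
- ctrl.get_state(): the state, without advancing time (a new reading comes with each control period).
- ctrl.read_camera(name): name is "side" or "top"; returns a dict with "img" (480x640x3 uint8, red, green, blue), "camera_matrix" (3x3 intrinsics, pixels), "R" (3x3) and "t" (3): a world point X has camera coordinates R X + t. Camera axes: x right, y down, z forward; pixel columns grow to the right and rows downward; lengths in m; the calibration is good to about 2 mm. A picture is of the moment at which its call begins. There is no depth.
- ctrl.sign_off(): hands the job in, once; it reports no verdict.
The state is a dict: "time": time; "qpos": joint angles; "dq": joint speeds; "joint_efforts": joint torques, N m; "eef_pos": TCP position; "tcp_rot": TCP orientation; "contact_force": force on the tool from outside, world axes, zero at the start; "wrist_torque": the same for the moment, N m; "opening": opening from 0.0 (shut) to 1.0 (fully open).
Only numpy, scipy, OpenCV 4.12 (cv2) and the standard library are available. Lean on these libraries where they do the work, as an engineer would, in place of code of your own. Each camera call takes 0.05 s, during which the arm holds its last target.

## Working session

There is one attempt and no reset: what is moved stays moved. The work goes in short steps, Python scripts to look and compute and a tool call to move; the robot and the scene stay as the last step left them, time stands still between calls to the robot, and variables do not carry over. Pictures are saved under pics/ and viewed, and the job is handed in when it is done.

Besides the shell and the picture viewer there is one more tool, called after "Emit:" in YAML: its name, and indented under it one key for each argument. drive_tool: Moves the arm, as the interface text tells. Its arguments: {"type":"object","properties":{"series":{"type":"array"},"grip":{"type":"number"},"newtons":{"type":"number"}},"required":["series"]}

```bash
mkdir -p pics; python3 - <<'E'
from plant import ctrl
import cv2,numpy as np
print(ctrl.get_state())
for n in("top","side"):
    d=ctrl.read_camera(n);cv2.imwrite(f"pics/{n}0.png",d["img"][:,:,::-1])
    print(n,d["camera_matrix"],d["R"],d["t"])
    np.savez(n+"cal.npz",K=d["camera_matrix"],R=d["R"],t=d["t"])
E
```

```text
{'time': 0.0, 'qpos': array([-1.32303058e+00,  2.87163488e-01,  1.57819423e+00, -2.59621818e-05,
        1.27856673e+00, -1.50009802e-01]), 'dq': array([-7.08946278e-05,  7.94277228e-04,  8.88617584e-04, -1.42669118e-04,
       -2.94793564e-04,  7.35845420e-05]), 'joint_efforts': array([-2.44039247e-04, -4.05981517e+01, -2.92625999e+01, -1.30443191e-04,
        5.88085939e-03,  5.96388261e-06]), 'eef_pos': array([ 0.26133275, -0.62167347,  0.24093926]), 'tcp_rot': array([-0.69311749, -0.14053506,  0.6932156 , -0.13888907]), 'contact_force': array([ 0.01526255, -0.25914338,  0.18468904]), 'wrist_torque': array([ 0.0103327 , -0.01112394, -0.01296229]), 'opening': 0.9989099404775877}
top [[457.09812043   0.         319.65530507]
 [  0.         457.09812043 235.36705531]
 [  0.           0.           1.        ]] [[ 9.95803244e-03 -9.99950414e-01  8.62193819e-05]
 [-9.89609255e-01 -9.86741799e-03 -1.43443916e-01]
 [ 1.43437654e-01  1.34309567e-03 -9.89658444e-01]] [0.01444954 0.56443237 0.87434223]
side [[443.63545637   0.         318.13599196]
 [  0.         443.63545637 244.63894704]
 [  0.           0.           1.        ]] [[-0.95058726 -0.31019648 -0.01272819]
 [-0.18062019  0.58591998 -0.78998362]
 [ 0.25250784 -0.74864939 -0.61299582]] [0.53912982 0.15236112 0.74364503]
```

View pics/top0.png

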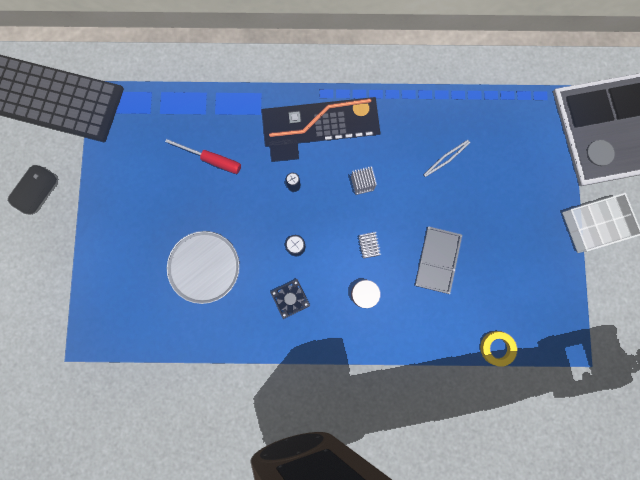

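View pics/side0.png

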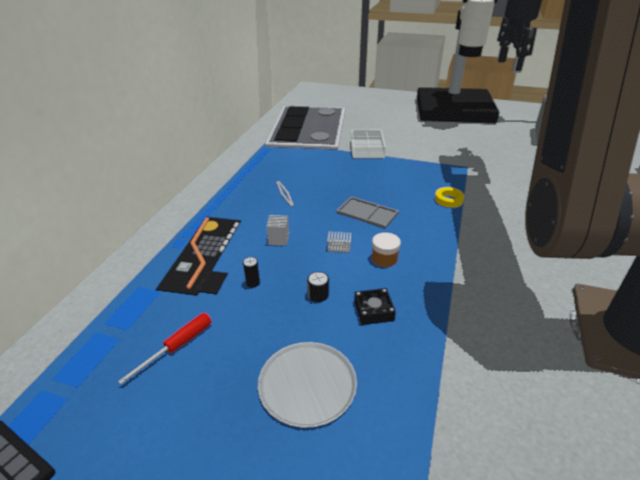

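Top view: dish at (203,267), tray (438,260), slim cap (293,181), fat cap (295,245), tall sink (364,180), low sink (370,244), fan (290,298), jar (366,294). I'll zoom in for accurate corners.

```bash
python3 - <<'E'
import cv2,numpy as np
a=cv2.imread("pics/top0.png")
def z(n,im,x,y,w,h,s): cv2.imwrite(n,cv2.resize(im[y:y+h,x:x+w],None,fx=s,fy=s,interpolation=cv2.INTER_CUBIC))
z("pics/zA.png",a,340,160,130,140,4.0) if 0 else z("pics/zA.png",a,345,160,125,95,6)
z("pics/zB.png",a,400,215,80,85,7)
z("pics/zC.png",a,160,165,150,145,4)
b=cv2.imread("pics/side0.png")
z("pics/zD.png",b,230,185,180,120,4.4)
E
```

```text
(no output)
```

View pics/zA.png

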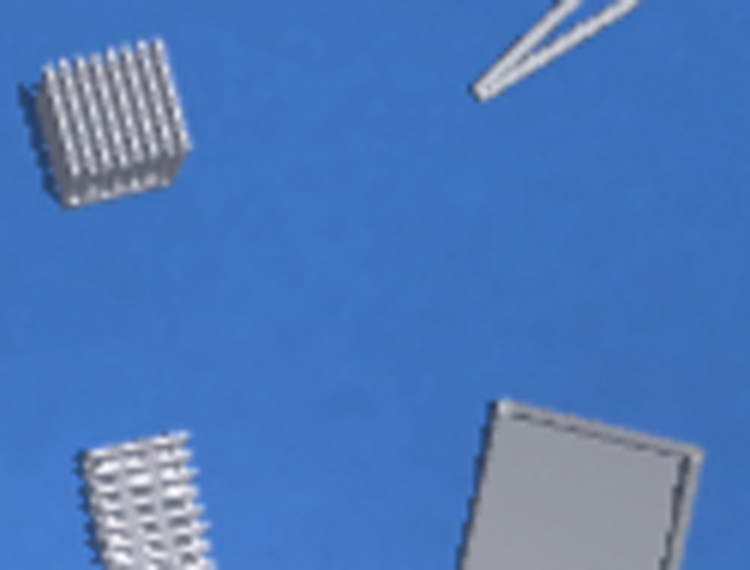

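View pics/zB.png

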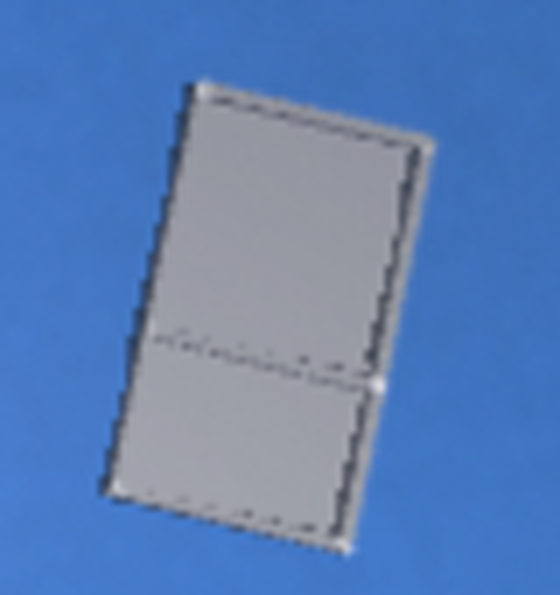

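View pics/zC.png

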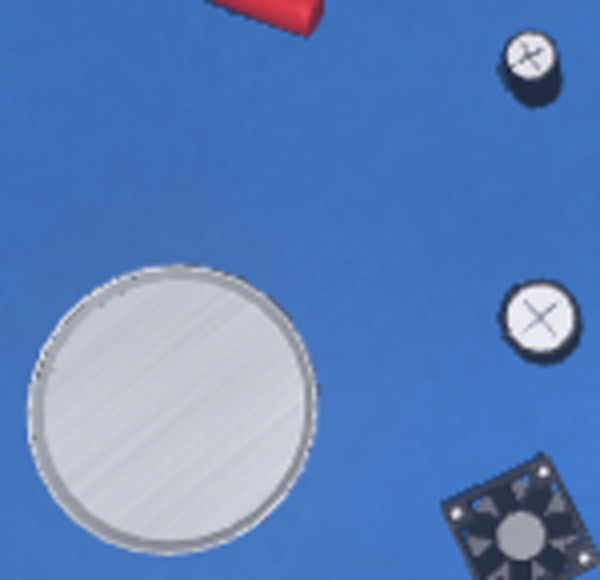

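View pics/zD.png

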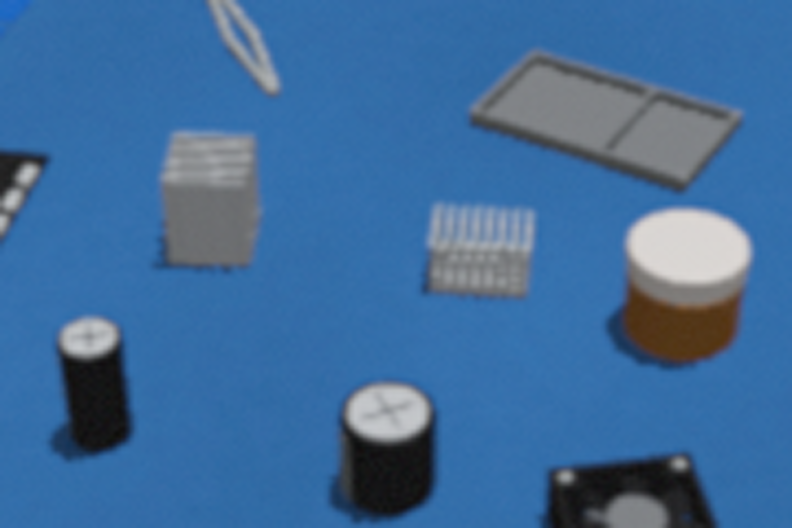

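```bash
python3 - <<'E'
import cv2,numpy as np
a=cv2.imread("pics/top0.png");b=cv2.imread("pics/side0.png")
def z(im,x,y,w,h,s): return cv2.resize(im[y:y+h,x:x+w],(400,300),interpolation=cv2.INTER_CUBIC)
o=np.vstack([np.hstack([z(a,350,229,40,30,10),z(a,344,163,40,30,10)]),np.hstack([z(b,320,226,40,30,10),z(b,258,212,40,30,10)])])
cv2.imwrite("pics/zE.png",o)
o=np.vstack([np.hstack([z(a,275,169,40,30,10),z(a,275,230,40,30,10)]),np.hstack([z(b,231,256,40,30,10),z(b,298,270,40,30,10)])])
cv2.imwrite("pics/zF.png",o)
E
```

```text
(no output)
```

View pics/zE.png

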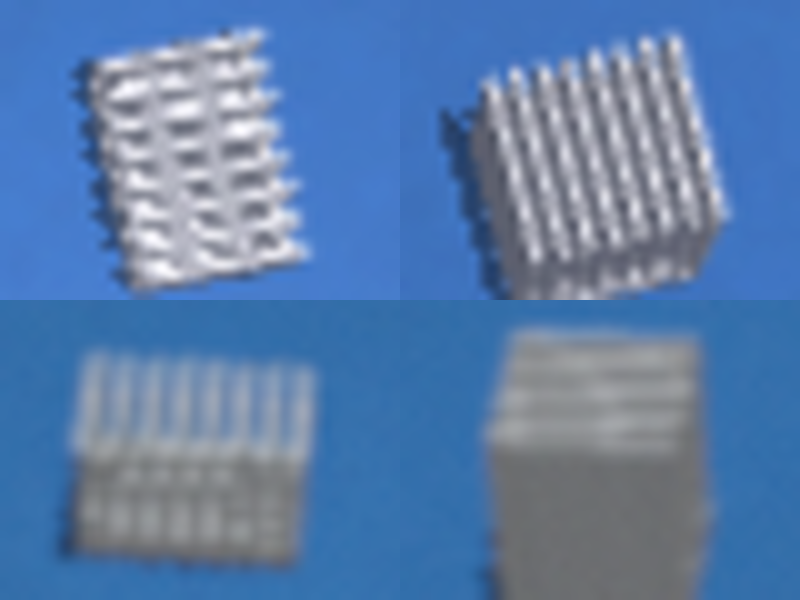

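View pics/zF.png

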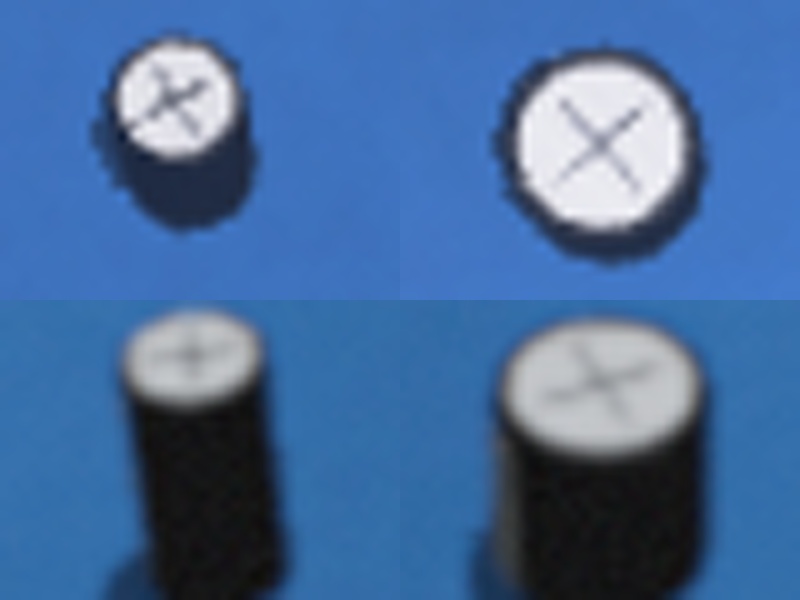

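```bash
cat > h.py <<'E'
import numpy as np,cv2
from scipy.optimize import least_squares
from scipy.spatial.transform import Rotation as Ro
def cal(n): d=np.load(n+"cal.npz");return d["K"],d["R"],d["t"]
C={n:cal(n) for n in("top","side")}
def bp(n,uv,z):
    K,R,t=C[n]; uv=np.atleast_2d(uv).astype(float)
    r=np.c_[(uv-K[:2,2])/K[0,0],np.ones(len(uv))]@R
    o=-R.T@t
    return (o+r*((z-o[2])/r[:,2])[:,None])[:,:2]
def px(n,X):
    K,R,t=C[n];X=np.atleast_2d(X);c=X@R.T+t
    return c[:,:2]/c[:,2:]*K[0,0]+K[:2,2]
def fit(model,z,obs):  # model Nx2 local; obs: list (cam,uv Nx2)
    P=np.array(model,float)
    def f(p):
        c,s=np.cos(p[2]),np.sin(p[2]); W=P@np.array([[c,s],[-s,c]])+p[:2]
        return np.concatenate([(bp(n,uv,z)-W).ravel() for n,uv in obs])
    best=min((least_squares(f,[.5,0,a]) for a in np.arange(0,6.3,.5)),key=lambda r:r.cost)
    r=best.fun.reshape(-1,2)
    return best.x,np.abs(r).max()
E
cat > m.py <<'E'
from h import *
def zz(x0,y0,pts,s): p=np.array(pts,float); return np.c_[x0+(p[:,0]+.5)/s-.5,y0+(p[:,1]+.5)/s-.5]
def rect(a,b): return [(-a/2,b/2),(a/2,b/2),(a/2,-b/2),(-a/2,-b/2)]
# tall top
T=zz(344,163,[(84,78),(277,32),(325,216),(133,262)],10)
S=zz(258,212,[(110,30),(300,38),(290,150),(85,140)],10)
print("tall top",bp("top",T,.05).mean(0),"side",bp("side",S,.05).mean(0))
print(fit(rect(.04,.04),.05,[("top",T)]))
print(np.linalg.norm(np.diff(bp("top",T,.05),axis=0),axis=1),np.linalg.norm(np.diff(bp("side",S,.05),axis=0),axis=1))
L=zz(350,229,[(90,62),(265,28),(312,255),(132,290)],10)
print("low",bp("top",L,.028),bp("top",L,.028).mean(0))
S=zz(320,226,[(85,52),(318,65),(303,158),(75,148)],10)
print(bp("side",S,.028),bp("side",S,.028).mean(0))
for n,xy,c,z,xs,c2 in(("slim",(275,169),(178,98),.055,(231,256),(192,57)),("fat",(275,230),(203,143),.042,(298,270),(203,87))):
    print(n,bp("top",zz(*xy,[c],10),z),bp("side",zz(*xs,[c2],10),z))
TR=zz(400,215,[(198,85),(434,142),(350,552),(106,492)],7)
W=bp("top",TR,.009);print("tray",W,W.mean(0),np.linalg.norm(np.diff(W,axis=0),axis=1))
SS=zz(230,185,[(537,50),(742,116),(685,182),(472,112)],4.4)
print("tray side",bp("side",SS,.009),bp("side",SS,.009).mean(0))
D=zz(160,165,[(172,265),(172,554),(28,409),(317,409)],4)
W=bp("top",D,.01);print("dish",W,W.mean(0))
W=bp("side",[(258,384),(356,384),(307,343),(307,425)],.01);print("dish side",W,W.mean(0))
print("jar",bp("top",[(366,294)],.048),"fan",bp("top",[(290,298.5)],.025))
E
python3 m.py
```

```text
tall top [ 0.6823922 -0.068314 ] side [ 0.68047169 -0.07025982]
(array([ 0.6823922 , -0.068314  ,  4.96135591]), np.float64(0.0003890123693036651))
[0.04036179 0.03934397 0.03992699] [0.04132991 0.0413818  0.04314548]
low [[ 0.5681531  -0.05886126]
 [ 0.57549233 -0.09444422]
 [ 0.52923566 -0.1035696 ]
 [ 0.52178623 -0.06722259]] [ 0.54866683 -0.08102442]
[[ 0.57567872 -0.09521607]
 [ 0.52720653 -0.10521129]
 [ 0.52193099 -0.0729418 ]
 [ 0.56776364 -0.0623856 ]] [ 0.54814497 -0.08393869]
slim [[0.67723313 0.07598924]] [[0.67559869 0.07506166]]
fat [[0.54649053 0.06934967]] [[0.54478053 0.06851213]]
tray [[ 0.58925936 -0.20449579]
 [ 0.57285361 -0.27394899]
 [ 0.45213534 -0.2453718 ]
 [ 0.46878163 -0.17480249]] [ 0.52075748 -0.22465477] [0.07136452 0.12405465 0.07250605]
tray side [[ 0.57050523 -0.27584657]
 [ 0.44997168 -0.24305763]
 [ 0.46691358 -0.17482228]
 [ 0.58770529 -0.20505582]] [ 0.51877394 -0.22469558]
dish [[0.57569735 0.26275163]
 [0.42763233 0.2558369 ]
 [0.50034633 0.33303103]
 [0.50182156 0.18498974]] [0.50137439 0.25915232]
dish side [[0.56869502 0.28625734]
 [0.4284248  0.24185079]
 [0.52413742 0.19027767]
 [0.47677059 0.3262278 ]] [0.49950696 0.2611534 ]
jar [[ 0.44861124 -0.0714293 ]] fan [[0.43858601 0.07803106]]
```

```bash
cat > p.py <<'E'
import sys,numpy as np
from scipy.spatial.transform import Rotation as Ro
from plant import ctrl
# usage: p.py x y z psi nrows
a=list(map(float,sys.argv[1:]))
s=ctrl.get_state();R0=Ro.from_quat(s["tcp_rot"]);M=R0.as_matrix()
yaw=np.degrees(np.arctan2(M[1,1],M[0,1]));tilt=np.degrees(np.arccos(-M[2,0]))
print("t %.1f pos %s yaw %.2f tilt %.2f open %.3f F %s q6 %.2f"%(s["time"],s["eef_pos"].round(4),yaw,tilt,s["opening"]*85,s["contact_force"].round(1),s["qpos"][5]))
if len(a)>=4:
    best=None
    for k in(-360,-180,0,180,360):
        psi=np.radians(a[3]+k)
        y=np.array([np.cos(psi),np.sin(psi),0]);x=np.array([0,0,-1.])
        R1=Ro.from_matrix(np.c_[x,y,np.cross(x,y)])
        rv=(R0.inv()*R1).as_rotvec()
        if best is None or np.linalg.norm(rv)<np.linalg.norm(best[1]): best=(R1,rv)
    R1,rv=best;d=np.array(a[:3])-s["eef_pos"]
    n=int(max(np.ceil(np.linalg.norm(d)/.045),np.ceil(np.degrees(np.abs(rv)).max()/8),1)) if len(a)<5 else int(a[4])
    print("n",n,"turn",np.degrees(rv).round(1))
    for i in range(n):
        Rc=R0*Ro.from_rotvec(rv*i/n)
        print([(Rc.inv().apply(d/n)/.05).round(2).tolist(),np.degrees(rv/n).round(2).tolist()])
E
python3 p.py .6814 -.0693 .16 104.3
```

```text
t 0.1 pos [ 0.2613 -0.6217  0.241 ] yaw -67.21 tilt 0.13 open 84.925 F [ 0.4 -0.7 -0. ] q6 -0.15
n 16 turn [ 8.5 -0.   0.1]
[[0.1, -0.43, -0.75], [0.53, -0.0, 0.01]]
[[0.1, -0.44, -0.75], [0.53, -0.0, 0.01]]
[[0.1, -0.45, -0.74], [0.53, -0.0, 0.01]]
[[0.1, -0.45, -0.74], [0.53, -0.0, 0.01]]
[[0.1, -0.46, -0.73], [0.53, -0.0, 0.01]]
[[0.1, -0.47, -0.73], [0.53, -0.0, 0.01]]
[[0.1, -0.47, -0.73], [0.53, -0.0, 0.01]]
[[0.1, -0.48, -0.72], [0.53, -0.0, 0.01]]
[[0.1, -0.49, -0.72], [0.53, -0.0, 0.01]]
[[0.1, -0.49, -0.71], [0.53, -0.0, 0.01]]
[[0.1, -0.5, -0.71], [0.53, -0.0, 0.01]]
[[0.1, -0.51, -0.7], [0.53, -0.0, 0.01]]
[[0.1, -0.51, -0.7], [0.53, -0.0, 0.01]]
[[0.1, -0.52, -0.69], [0.53, -0.0, 0.01]]
[[0.1, -0.53, -0.69], [0.53, -0.0, 0.01]]
[[0.1, -0.53, -0.68], [0.53, -0.0, 0.01]]
```

Emit:
drive_tool:
  series:
    - [[0.1,-0.44,-0.75],[0.5,0,0]]
    - [[0.1,-0.44,-0.75],[0.5,0,0]]
    - [[0.1,-0.45,-0.74],[0.5,0,0]]
    - [[0.1,-0.45,-0.74],[0.5,0,0]]
    - [[0.1,-0.46,-0.74],[0.5,0,0]]
  grip: 1
  newtons: 40

```text
time: 0.6
eef_pos: [0.3923, -0.4473, 0.2125]
tcp_rot: [-0.696, -0.122, 0.697, -0.119]
contact_force: [-0.2, -0.4, -0.2]
opening: 0.999
```

Emit:
drive_tool:
  series:
    - [[0.1,-0.47,-0.73],[0.5,0,0]]
    - [[0.1,-0.47,-0.73],[0.5,0,0]]
    - [[0.1,-0.48,-0.72],[0.5,0,0]]
    - [[0.1,-0.49,-0.72],[0.5,0,0]]
    - [[0.1,-0.49,-0.71],[0.5,0,0]]

```text
time: 1.1
eef_pos: [0.5282, -0.2668, 0.1844]
tcp_rot: [-0.698, -0.107, 0.701, -0.102]
contact_force: [0.2, -0.8, -0.3]
opening: 1.002
```

```bash
python3 p.py .6814 -.0693 .16 104.3
```

```text
t 1.1 pos [ 0.5282 -0.2668  0.1844] yaw -73.08 tilt 0.46 open 85.197 F [ 0.2 -0.8 -0.3] q6 0.63
n 6 turn [2.6 0.2 0.4]
[[0.08, -0.48, -0.68], [0.44, 0.03, 0.07]]
[[0.08, -0.49, -0.68], [0.44, 0.03, 0.07]]
[[0.08, -0.49, -0.67], [0.44, 0.03, 0.07]]
[[0.08, -0.5, -0.67], [0.44, 0.03, 0.07]]
[[0.08, -0.5, -0.67], [0.44, 0.03, 0.07]]
[[0.08, -0.51, -0.66], [0.44, 0.03, 0.07]]
```

Tracking is good. Continue.

Emit:
drive_tool:
  series:
    - [[0.08,-0.58,-0.81],[0.5,0,0.1]]
    - [[0.08,-0.58,-0.81],[0.5,0,0.1]]
    - [[0.08,-0.59,-0.81],[0.5,0,0.1]]
    - [[0.08,-0.6,-0.8],[0.5,0,0.1]]
    - [[0.08,-0.6,-0.8],[0.5,0,0]]

```text
time: 1.6
eef_pos: [0.6787, -0.0684, 0.1614]
tcp_rot: [-0.699, -0.088, 0.704, -0.087]
contact_force: [0.4, -0.8, -0.2]
opening: 1.003
```

```bash
python3 p.py .6814 -.0693 .09 104.3 3;python3 p.py .6814 -.0693 .026 104.3 5
```

```text
t 1.6 pos [ 0.6787 -0.0684  0.1614] yaw -75.73 tilt 0.41 open 85.261 F [ 0.4 -0.8 -0.2] q6 1.07
n 3 turn [-0.   0.4  0.1]
[[0.48, 0.01, -0.02], [-0.01, 0.13, 0.04]]
[[0.48, 0.01, -0.02], [-0.01, 0.13, 0.04]]
[[0.48, 0.01, -0.02], [-0.01, 0.13, 0.04]]
t 1.6 pos [ 0.6787 -0.0684  0.1614] yaw -75.73 tilt 0.41 open 85.261 F [ 0.4 -0.8 -0.2] q6 1.07
n 5 turn [-0.   0.4  0.1]
[[0.54, 0.01, -0.01], [-0.01, 0.08, 0.02]]
[[0.54, 0.01, -0.01], [-0.01, 0.08, 0.02]]
[[0.54, 0.01, -0.01], [-0.01, 0.08, 0.02]]
[[0.54, 0.01, -0.01], [-0.01, 0.08, 0.02]]
[[0.54, 0.01, -0.01], [-0.01, 0.08, 0.02]]
```

Emit:
drive_tool:
  series:
    - [[0.5,0.01,-0.02],[0,0.1,0]]
    - [[0.5,0.01,-0.02],[0,0.1,0]]
    - [[0.45,0.01,-0.02],[0,0.1,0]]
    - [[0,0,0],[0,0,0]]

```text
time: 2.0
eef_pos: [0.6844, -0.0601, 0.0843]
tcp_rot: [-0.7, -0.093, 0.702, -0.09]
contact_force: [-1.0, 0.1, 0.0]
opening: 0.999
```

```bash
python3 p.py .6814 -.0693 .026 104.3 3
```

```text
t 2.0 pos [ 0.6844 -0.0601  0.0843] yaw -75.11 tilt 0.26 open 84.888 F [-1.   0.1  0. ] q6 1.07
n 3 turn [0.6 0.1 0.2]
[[0.39, 0.06, 0.03], [0.2, 0.04, 0.08]]
[[0.39, 0.06, 0.03], [0.2, 0.04, 0.08]]
[[0.39, 0.05, 0.03], [0.2, 0.04, 0.08]]
```

Emit:
drive_tool:
  series:
    - [[0,0.17,0.09],[0.6,0,0]]
    - [[0,0,0],[0,0,0]]

```text
time: 2.2
eef_pos: [0.6819, -0.0702, 0.0846]
tcp_rot: [-0.701, -0.089, 0.703, -0.086]
contact_force: [0.6, 0.1, -0.6]
opening: 0.998
```

```bash
python3 p.py .6814 -.0693 .027 104.3 3
```

```text
t 2.2 pos [ 0.6819 -0.0702  0.0846] yaw -75.74 tilt 0.29 open 84.872 F [ 0.6  0.1 -0.6] q6 1.07
n 3 turn [-0.   0.2  0.2]
[[0.38, -0.01, 0.0], [-0.01, 0.05, 0.08]]
[[0.38, -0.01, 0.0], [-0.01, 0.05, 0.08]]
[[0.38, -0.01, 0.0], [-0.01, 0.05, 0.08]]
```

Emit:
drive_tool:
  series:
    - [[0.38,-0.01,0],[0,0.1,0.1]]
    - [[0.38,-0.01,0],[0,0,0.1]]
    - [[0.38,0,0],[0,0,0]]
    - [[0,0,0],[0,0,0]]

```text
time: 2.6
eef_pos: [0.6857, -0.0728, 0.0336]
tcp_rot: [0.706, 0.085, -0.698, 0.088]
contact_force: [-0.9, 0.3, -1.7]
opening: 1.0
```

```bash
python3 p.py .6814 -.0693 .027 104.3 1
```

```text
t 2.6 pos [ 0.6857 -0.0728  0.0336] yaw -75.96 tilt 0.65 open 84.975 F [-0.9  0.3 -1.7] q6 1.07
n 1 turn [-0.3 -0.6 -0.3]
[[0.13, -0.09, 0.07], [-0.26, -0.58, -0.3]]
```

Emit:
drive_tool:
  series:
    - [[0.1,-0.09,0.07],[-0.3,-0.6,-0.3]]
    - [[0,0,0],[0,0,0]]

```text
time: 2.8
eef_pos: [0.6819, -0.0698, 0.0299]
tcp_rot: [0.702, 0.088, -0.701, 0.088]
contact_force: [-0.1, 0.3, -0.2]
opening: 1.002
```

```bash
python3 p.py .6814 -.0693 .027 104.3 1; python3 - <<'E'
from plant import ctrl
import cv2
for n in("side","top"): cv2.imwrite(f"pics/g1{n}.png",cv2.resize(ctrl.read_camera(n)["img"][100:340,220:540,::-1],None,fx=2.4,fy=2.4))
E
python3 p.py .6814 -.0693 .027 104.3 1
```

```text
t 2.8 pos [ 0.6819 -0.0698  0.0299] yaw -75.68 tilt 0.05 open 85.154 F [-0.1  0.3 -0.2] q6 1.07
n 1 turn [ 0. -0. -0.]
[[0.06, -0.01, 0.01], [0.02, -0.04, -0.03]]
t 2.9 pos [ 0.6833 -0.0703  0.0314] yaw -75.69 tilt 0.26 open 84.912 F [ 0.6 -0.5 -0.3] q6 1.07
n 1 turn [ 0.  -0.2 -0.1]
[[0.09, -0.03, 0.03], [0.01, -0.22, -0.14]]
```

View pics/g1side.png

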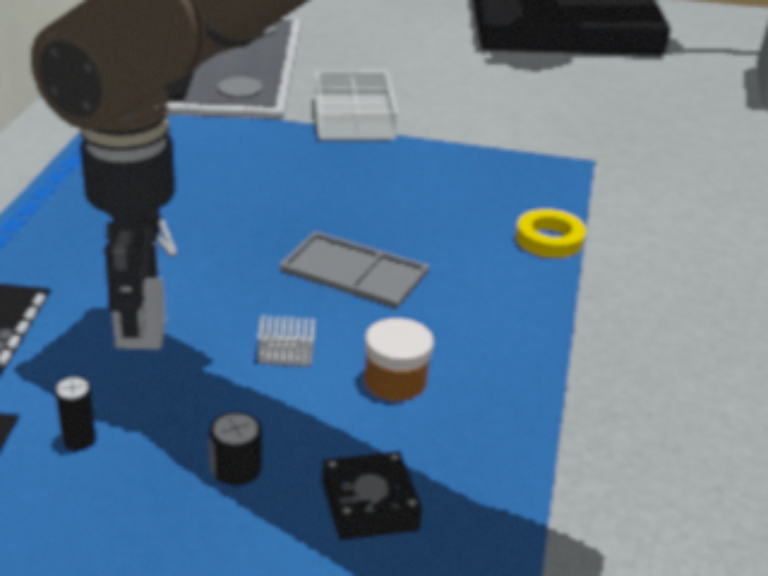

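The gripper straddles the tall sink (finger at about (130,310) in this crop, in front of the block). Closing.

Emit:
drive_tool:
  series:
    - [[0.06,-0.02,0.02],[0,-0.1,-0.1]]
    - [[0,0,0],[0,0,0]]
    - [[0,0,0],[0,0,0]]
    - [[0,0,0],[0,0,0]]
    - [[0,0,0],[0,0,0]]
  grip: -1
  newtons: 40

```text
time: 3.4
eef_pos: [0.6836, -0.0697, 0.0306]
tcp_rot: [0.704, 0.088, -0.7, 0.089]
contact_force: [-0.5, -0.6, -0.5]
opening: 0.465
```

Emit:
drive_tool:
  series:
    - [[0,0,0],[0,0,0]]
    - [[0,0,0],[0,0,0]]
    - [[0,0,0],[0,0,0]]
    - [[0,0,0],[0,0,0]]

```text
time: 3.8
eef_pos: [0.6834, -0.0696, 0.0304]
tcp_rot: [0.703, 0.088, -0.7, 0.089]
contact_force: [-0.5, 0.0, -0.3]
opening: 0.461
```

```bash
python3 p.py .6814 -.0693 .09 104.3 2
```

```text
t 3.8 pos [ 0.6834 -0.0696  0.0304] yaw -75.67 tilt 0.32 open 39.213 F [-0.5  0.  -0.3] q6 1.07
n 2 turn [ 0.  -0.3 -0.1]
[[-0.6, -0.01, 0.02], [0.01, -0.15, -0.06]]
[[-0.6, -0.01, 0.02], [0.01, -0.15, -0.06]]
```

Emit:
drive_tool:
  series:
    - [[-0.6,0,0],[0,-0.1,-0.1]]
    - [[-0.6,0,0.0],[0,-0.1,0]]
    - [[-0.4,0,0],[0,0,0]]
    - [[0,0,0],[0,0,0]]

```text
time: 4.2
eef_pos: [0.6811, -0.0693, 0.1095]
tcp_rot: [-0.7, -0.089, 0.703, -0.087]
contact_force: [-0.0, -0.3, -0.9]
opening: 0.464
```

```bash
python3 p.py .5431 -.2304 .1 76.3 8
```

```text
t 4.2 pos [ 0.6811 -0.0693  0.1095] yaw -75.68 tilt 0.28 open 39.421 F [-0.  -0.3 -0.9] q6 1.07
n 8 turn [28.   0.3  0.1]
[[0.02, 0.31, 0.43], [3.5, 0.03, 0.01]]
[[0.02, 0.33, 0.41], [3.5, 0.03, 0.01]]
[[0.02, 0.36, 0.39], [3.5, 0.03, 0.01]]
[[0.02, 0.38, 0.37], [3.5, 0.03, 0.01]]
[[0.02, 0.4, 0.35], [3.5, 0.03, 0.01]]
[[0.02, 0.42, 0.32], [3.5, 0.03, 0.01]]
[[0.02, 0.44, 0.3], [3.5, 0.03, 0.01]]
[[0.02, 0.46, 0.27], [3.5, 0.03, 0.01]]
```

Emit:
drive_tool:
  series:
    - [[0.02,0.31,0.43],[3.5,0,0]]
    - [[0.02,0.33,0.41],[3.5,0,0]]
    - [[0.02,0.36,0.39],[3.5,0,0]]
    - [[0.02,0.38,0.37],[3.5,0,0]]
    - [[0.02,0.4,0.35],[3.5,0,0]]

```text
time: 4.7
eef_pos: [0.5918, -0.1692, 0.0988]
tcp_rot: [-0.704, 0.02, 0.71, 0.023]
contact_force: [-0.3, 0.3, -0.9]
opening: 0.458
```

Emit:
drive_tool:
  series:
    - [[0.02,0.42,0.32],[3.5,0,0]]
    - [[0.02,0.44,0.3],[3.5,0,0]]
    - [[0.02,0.4,0.27],[3.5,0,0]]
    - [[0,0,0],[0,0,0]]
    - [[0,0,0],[0,0,0]]

```text
time: 5.2
eef_pos: [0.5317, -0.2281, 0.0877]
tcp_rot: [-0.694, 0.088, 0.708, 0.093]
contact_force: [0.8, 0.0, -1.0]
opening: 0.465
```

```bash
python3 p.py .5431 -.2304 .05 76.3 4
```

```text
t 5.2 pos [ 0.5317 -0.2281  0.0877] yaw -104.71 tilt 1.22 open 39.553 F [ 0.8  0.  -1. ] q6 1.25
n 4 turn [-1.   1.2  0.3]
[[0.19, -0.0, -0.06], [-0.25, 0.3, 0.07]]
[[0.19, -0.0, -0.06], [-0.25, 0.3, 0.07]]
[[0.19, -0.0, -0.06], [-0.25, 0.3, 0.07]]
[[0.19, -0.0, -0.06], [-0.25, 0.3, 0.07]]
```

Emit:
drive_tool:
  series:
    - [[0.1,0,-0.12],[-0.5,0.6,0.2]]
    - [[0.1,0,-0.1],[-0.5,0.6,0.1]]
    - [[0.2,0,0],[0,0,0]]
    - [[0,0,0],[0,0,0]]

```text
time: 5.6
eef_pos: [0.5444, -0.2284, 0.0643]
tcp_rot: [0.703, -0.082, -0.702, -0.082]
contact_force: [0.1, 0.2, -1.5]
opening: 0.463
```

```bash
python3 p.py .5431 -.2304 .036 76.3 3
```

```text
t 5.6 pos [ 0.5444 -0.2284  0.0643] yaw -103.35 tilt 0.06 open 39.325 F [ 0.1  0.2 -1.5] q6 1.23
n 3 turn [ 0.4 -0.1  0. ]
[[0.19, 0.01, 0.01], [0.12, -0.02, 0.01]]
[[0.19, 0.01, 0.01], [0.12, -0.02, 0.01]]
[[0.19, 0.01, 0.01], [0.12, -0.02, 0.01]]
```

Emit:
drive_tool:
  series:
    - [[0.19,0.02,0.01],[0.2,0,0]]
    - [[0.19,0.01,0.01],[0.2,0,0]]
    - [[0.15,0,0],[0,0,0]]
    - [[0,0,0],[0,0,0]]

```text
time: 6.0
eef_pos: [0.5431, -0.2287, 0.0346]
tcp_rot: [-0.702, 0.084, 0.702, 0.085]
contact_force: [-0.5, -0.1, -1.2]
opening: 0.461
```

```bash
python3 p.py .5431 -.2304 .034 76.3 1
```

```text
t 6.0 pos [ 0.5431 -0.2287  0.0346] yaw -103.69 tilt 0.05 open 39.176 F [-0.5 -0.1 -1.2] q6 1.24
n 1 turn [0. 0. 0.]
[[0.01, 0.03, -0.01], [0.01, 0.01, 0.05]]
```

Emit:
drive_tool:
  series:
    - [[0.03,0,0],[0,0,0]]
    - [[0,0,0],[0,0,0]]

```text
time: 6.2
eef_pos: [0.5438, -0.2292, 0.0352]
tcp_rot: [0.702, -0.084, -0.702, -0.085]
contact_force: [-0.1, 0.3, -1.2]
opening: 0.46
```

```bash
python3 p.py; python3 - <<'E'
from plant import ctrl
import cv2
for n in("side","top"): cv2.imwrite(f"pics/g2{n}.png",cv2.resize(ctrl.read_camera(n)["img"][140:300,300:500,::-1],None,fx=3.5,fy=3.5))
E
```

```text
t 6.2 pos [ 0.5438 -0.2292  0.0352] yaw -103.69 tilt 0.04 open 39.128 F [-0.1  0.3 -1.2] q6 1.24
```

View pics/g2side.png

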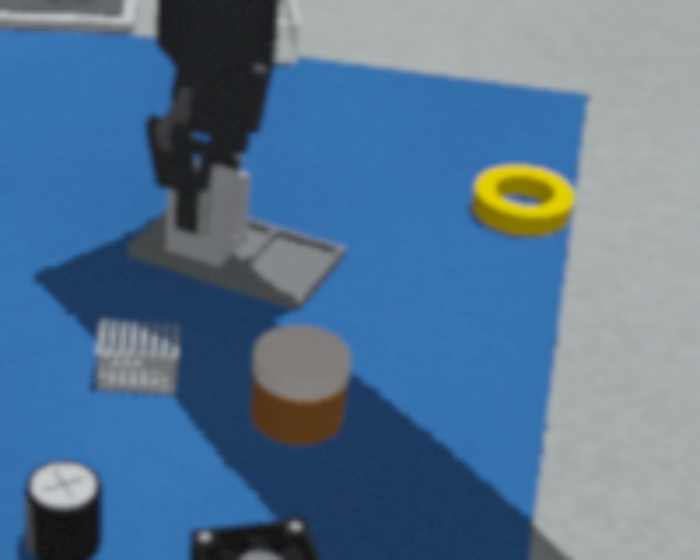

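The sink is inside the larger bay (block at (205,230) in the crop), but its weight still shows in the force; lower a little further until contact.

Emit:
drive_tool:
  series:
    - [[0.06,0,0],[0,0,0]]
    - [[0,0,0],[0,0,0]]

```text
time: 6.5
eef_pos: [0.5444, -0.2296, 0.0352]
tcp_rot: [-0.702, 0.084, 0.702, 0.084]
contact_force: [-0.3, 0.7, -0.3]
opening: 0.462
```

Emit:
drive_tool:
  series:
    - [[0.05,0,0],[0,0,0]]
    - [[0.02,0,0],[0,0,0]]

```text
time: 6.7
eef_pos: [0.5452, -0.23, 0.0344]
tcp_rot: [0.702, -0.084, -0.702, -0.084]
contact_force: [-3.2, 1.2, 4.2]
opening: 0.46
```

Emit:
drive_tool:
  series:
    - [[0,0,0],[0,0,0]]
    - [[0,0,0],[0,0,0]]
    - [[0,0,0],[0,0,0]]
    - [[0,0,0],[0,0,0]]
  grip: 0.5

```text
time: 7.1
eef_pos: [0.5451, -0.2302, 0.0335]
tcp_rot: [0.702, -0.084, -0.702, -0.084]
contact_force: [-0.6, 0.4, -0.3]
opening: 0.748
```

Emit:
drive_tool:
  series:
    - [[-0.4,0,0],[0,0,0]]
    - [[-0.7,0,0],[0,0,0]]
    - [[-0.7,0,0],[0,0,0]]
    - [[-0.3,0,0],[0,0,0]]
    - [[0,0,0],[0,0,0]]

```text
time: 7.6
eef_pos: [0.5433, -0.2293, 0.1379]
tcp_rot: [-0.7, 0.083, 0.704, 0.085]
contact_force: [-0.1, -0.1, 0.4]
opening: 0.747
```

```bash
python3 p.py .6764 .0755 .13 90; python3 - <<'E'
from plant import ctrl
import cv2
for n in("side","top"): cv2.imwrite(f"pics/g3{n}.png",cv2.resize(ctrl.read_camera(n)["img"][140:300,300:500,::-1],None,fx=3.5,fy=3.5))
E
```

```text
t 7.6 pos [ 0.5433 -0.2293  0.1379] yaw -103.70 tilt 0.36 open 63.474 F [-0.1 -0.1  0.4] q6 1.24
n 8 turn [-13.7   0.3   0.2]
[[0.02, -0.82, -0.14], [-1.71, 0.04, 0.02]]
[[0.02, -0.81, -0.17], [-1.71, 0.04, 0.02]]
[[0.02, -0.81, -0.19], [-1.71, 0.04, 0.02]]
[[0.02, -0.8, -0.22], [-1.71, 0.04, 0.02]]
[[0.02, -0.8, -0.24], [-1.71, 0.04, 0.02]]
[[0.02, -0.79, -0.26], [-1.71, 0.04, 0.02]]
[[0.02, -0.78, -0.29], [-1.71, 0.04, 0.02]]
[[0.02, -0.77, -0.31], [-1.71, 0.04, 0.02]]
```

View pics/g3side.png

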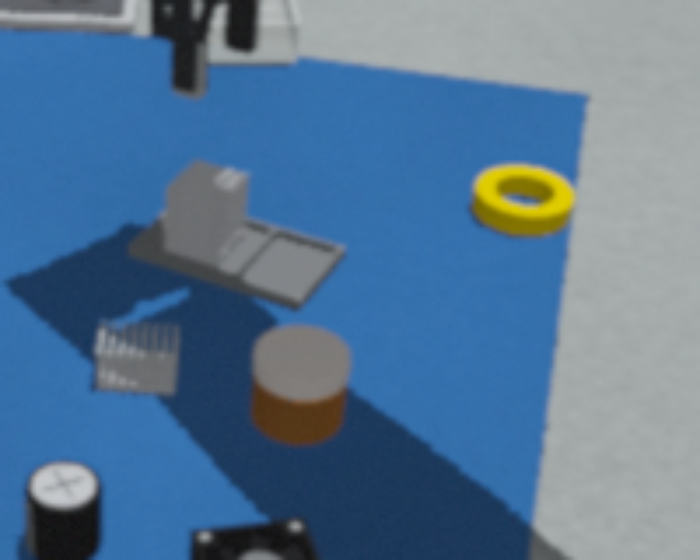

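The tall sink stands upright in the larger bay (base at about (200,255)). Next: slim capacitor.

Emit:
drive_tool:
  series:
    - [[0.02,-0.82,-0.14],[-1.7,0,0]]
    - [[0.02,-0.81,-0.17],[-1.7,0,0]]
    - [[0.02,-0.81,-0.19],[-1.7,0,0]]
    - [[0.02,-0.8,-0.22],[-1.7,0,0]]
    - [[0.02,-0.8,-0.24],[-1.7,0,0]]
  grip: 1

```text
time: 8.2
eef_pos: [0.6212, -0.0361, 0.1179]
tcp_rot: [-0.697, 0.031, 0.715, 0.037]
contact_force: [0.6, -1.0, 0.5]
opening: 0.999
```

Emit:
drive_tool:
  series:
    - [[0.02,-0.7,-0.26],[-1.7,0,0]]
    - [[0.02,-0.6,-0.29],[-1.7,0,0]]
    - [[0,-0.3,-0.2],[-1.7,0,0]]
    - [[0,0,0],[0,0,0]]
    - [[0,0,0],[0,0,0]]

```text
time: 8.7
eef_pos: [0.6601, 0.0495, 0.102]
tcp_rot: [-0.691, -0.006, 0.723, 0.003]
contact_force: [-0.8, -0.2, -0.2]
opening: 0.998
```

```bash
python3 p.py .6764 .0755 .13 90 2
```

```text
t 8.7 pos [0.6601 0.0495 0.102 ] yaw -89.82 tilt 2.70 open 84.864 F [-0.8 -0.2 -0.2] q6 1.48
n 2 turn [0.2 2.6 0.7]
[[-0.28, -0.26, -0.15], [0.1, 1.3, 0.36]]
[[-0.28, -0.26, -0.16], [0.1, 1.3, 0.36]]
```

Emit:
drive_tool:
  series:
    - [[-0.05,-0.27,-0.16],[0.1,1.3,0.4]]
    - [[0,-0.26,-0.16],[0.1,1.3,0.4]]
    - [[0,0,0],[0,0,0]]

```text
time: 9.0
eef_pos: [0.6762, 0.0744, 0.1034]
tcp_rot: [0.708, -0.003, -0.707, -0.001]
contact_force: [-0.4, -0.3, 0.6]
opening: 1.002
```

```bash
python3 p.py .6764 .0755 .04 90 3
```

```text
t 9.0 pos [0.6762 0.0744 0.1034] yaw -90.33 tilt 0.17 open 85.181 F [-0.4 -0.3  0.6] q6 1.54
n 3 turn [-0.3 -0.1 -0.1]
[[0.42, -0.01, -0.0], [-0.11, -0.03, -0.05]]
[[0.42, -0.01, -0.0], [-0.11, -0.03, -0.05]]
[[0.42, -0.01, -0.0], [-0.11, -0.03, -0.05]]
```

Emit:
drive_tool:
  series:
    - [[0.44,-0.02,0],[0,0,0]]
    - [[0.44,-0.01,0],[0,0,0]]
    - [[0.44,0,0],[0,0,0]]
    - [[0,0,0],[0,0,0]]

```text
time: 9.4
eef_pos: [0.6784, 0.075, 0.0391]
tcp_rot: [0.71, -0.004, -0.704, -0.001]
contact_force: [-0.7, 0.3, -1.0]
opening: 0.996
```

```bash
python3 p.py .6764 .0755 .034 90 1
```

```text
t 9.4 pos [0.6784 0.075  0.0391] yaw -90.35 tilt 0.53 open 84.694 F [-0.7  0.3 -1. ] q6 1.54
n 1 turn [-0.4 -0.5 -0.2]
[[0.1, -0.01, 0.04], [-0.35, -0.48, -0.23]]
```

Emit:
drive_tool:
  series:
    - [[0.1,-0.01,0.04],[-0.3,-0.5,-0.2]]
    - [[0,0,0],[0,0,0]]
    - [[0,0,0],[0,0,0]]

```text
time: 9.7
eef_pos: [0.678, 0.0748, 0.0369]
tcp_rot: [0.708, -0.001, -0.706, -0.0]
contact_force: [-0.4, -0.4, 0.2]
opening: 1.001
```

```bash
python3 p.py .6764 .0755 .034 90 1
```

```text
t 9.7 pos [0.678  0.0748 0.0369] yaw -90.06 tilt 0.18 open 85.106 F [-0.4 -0.4  0.2] q6 1.53
n 1 turn [-0.1 -0.2 -0. ]
[[0.06, -0.01, 0.03], [-0.06, -0.17, -0.04]]
```

Emit:
drive_tool:
  series:
    - [[0,0,0],[0,0,0]]
    - [[0,0,0],[0,0,0]]
    - [[0,0,0],[0,0,0]]
    - [[0,0,0],[0,0,0]]
    - [[0,0,0],[0,0,0]]
  grip: -1
  newtons: 35

```text
time: 10.2
eef_pos: [0.6801, 0.0747, 0.0405]
tcp_rot: [0.71, -0.001, -0.704, -0.0]
contact_force: [0.1, -0.4, -0.6]
opening: 0.315
```

Emit:
drive_tool:
  series:
    - [[0,0,0],[0,0,0]]
    - [[0,0,0],[0,0,0]]
    - [[0,0,0],[0,0,0]]
    - [[0,0,0],[0,0,0]]

```text
time: 10.6
eef_pos: [0.68, 0.0748, 0.0404]
tcp_rot: [0.71, -0.001, -0.704, -0.0]
contact_force: [0.4, -0.7, -0.1]
opening: 0.311
```

```bash
python3 p.py .6764 .0755 .13 90 3
```

```text
t 10.6 pos [0.68   0.0748 0.0404] yaw -90.06 tilt 0.48 open 26.445 F [ 0.4 -0.7 -0.1] q6 1.53
n 3 turn [-0.1 -0.5 -0.1]
[[-0.6, -0.0, 0.02], [-0.02, -0.16, -0.02]]
[[-0.6, -0.0, 0.02], [-0.02, -0.16, -0.02]]
[[-0.6, -0.0, 0.02], [-0.02, -0.16, -0.02]]
```

Emit:
drive_tool:
  series:
    - [[-0.5,0,0.02],[0,-0.2,0]]
    - [[-0.6,0,0.02],[0,-0.2,0]]
    - [[-0.6,0,0],[0,0,0]]
    - [[-0.3,0,0],[0,0,0]]
    - [[0,0,0],[0,0,0]]

```text
time: 11.1
eef_pos: [0.6754, 0.0749, 0.1399]
tcp_rot: [-0.705, 0.001, 0.709, 0.0]
contact_force: [1.0, -0.3, -1.3]
opening: 0.32
```

```bash
python3 p.py .4839 -.2159 .12 76.3 9
```

```text
t 11.1 pos [0.6754 0.0749 0.1399] yaw -90.07 tilt 0.34 open 27.218 F [ 1.  -0.3 -1.3] q6 1.53
n 9 turn [13.6  0.3 -0.1]
[[0.05, 0.65, 0.42], [1.51, 0.04, -0.01]]
[[0.05, 0.66, 0.41], [1.51, 0.04, -0.01]]
[[0.05, 0.67, 0.39], [1.51, 0.04, -0.01]]
[[0.05, 0.68, 0.37], [1.51, 0.04, -0.01]]
[[0.05, 0.69, 0.35], [1.51, 0.04, -0.01]]
[[0.05, 0.7, 0.34], [1.51, 0.04, -0.01]]
[[0.05, 0.71, 0.32], [1.51, 0.04, -0.01]]
[[0.04, 0.71, 0.3], [1.51, 0.04, -0.01]]
[[0.04, 0.72, 0.28], [1.51, 0.04, -0.01]]
```

Emit:
drive_tool:
  series:
    - [[0,0.65,0.42],[1.5,0,0]]
    - [[0,0.66,0.41],[1.5,0.1,0]]
    - [[0,0.67,0.39],[1.5,0.1,0]]
    - [[0,0.68,0.37],[1.5,0.1,0]]
    - [[0,0.69,0.35],[1.5,0.1,0]]

```text
time: 11.6
eef_pos: [0.5652, -0.0874, 0.1333]
tcp_rot: [-0.704, 0.045, 0.707, 0.046]
contact_force: [0.9, -0.9, -0.6]
opening: 0.318
```

Emit:
drive_tool:
  series:
    - [[0,0.7,0.34],[1.5,0.1,0]]
    - [[0,0.65,0.32],[1.5,0.1,0]]
    - [[0,0.5,0.2],[1.5,0,0]]
    - [[0,0.3,0.1],[1.5,0,0]]
    - [[0,0,0],[0,0,0]]

```text
time: 12.1
eef_pos: [0.4905, -0.1906, 0.1244]
tcp_rot: [-0.697, 0.084, 0.707, 0.088]
contact_force: [-1.2, -0.3, -1.6]
opening: 0.315
```

```bash
python3 p.py .4839 -.2159 .1 76.3 2
```

```text
t 12.1 pos [ 0.4905 -0.1906  0.1244] yaw -103.99 tilt 0.85 open 26.766 F [-1.2 -0.3 -1.6] q6 1.25
n 2 turn [-0.3  0.8  0.2]
[[0.24, 0.26, -0.0], [-0.14, 0.41, 0.09]]
[[0.24, 0.26, 0.0], [-0.14, 0.41, 0.09]]
```

Emit:
drive_tool:
  series:
    - [[0.15,0.27,0.0],[-0.1,0.4,0.1]]
    - [[0.2,0.24,0],[-0.1,0.4,0.1]]
    - [[0,0,0],[0,0,0]]
    - [[0,0,0],[0,0,0]]

```text
time: 12.5
eef_pos: [0.483, -0.2151, 0.102]
tcp_rot: [-0.701, 0.083, 0.703, 0.085]
contact_force: [0.3, -0.3, 0.1]
opening: 0.317
```

```bash
python3 p.py .4862 -.2165 .065 76.3 3; python3 - <<'E'
from plant import ctrl
import cv2
for n in("side","top"): cv2.imwrite(f"pics/g4{n}.png",cv2.resize(ctrl.read_camera(n)["img"][140:300,300:500,::-1],None,fx=3.5,fy=3.5))
E
```

```text
t 12.5 pos [ 0.483  -0.2151  0.102 ] yaw -103.64 tilt 0.24 open 26.934 F [ 0.3 -0.3  0.1] q6 1.20
n 3 turn [0.1 0.2 0.1]
[[0.25, 0.0, -0.02], [0.02, 0.07, 0.03]]
[[0.25, 0.0, -0.02], [0.02, 0.07, 0.03]]
[[0.25, 0.0, -0.02], [0.02, 0.07, 0.03]]
```

View pics/g4side.png

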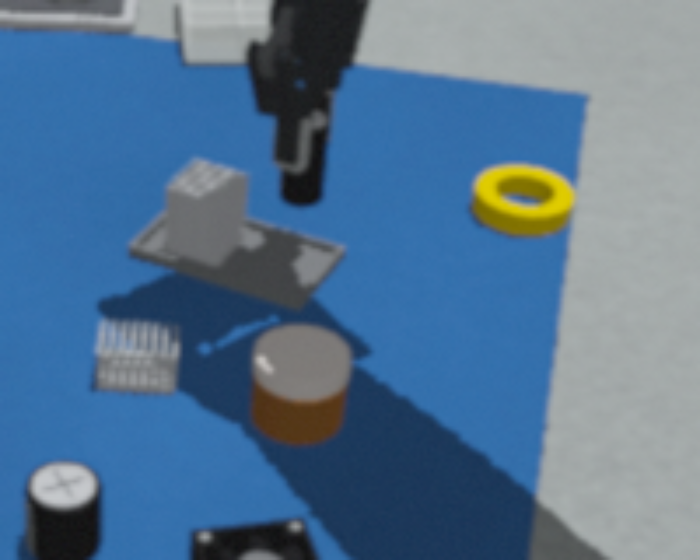

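View pics/g4top.png

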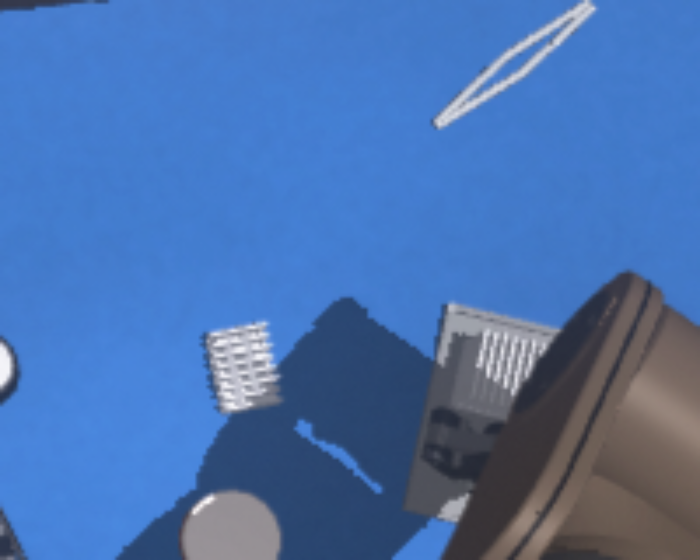

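Tall sink sits square within the larger bay; the slim can hangs above the smaller one, underside at crop (302,195). I'll check that pixel against the expected position.

```bash
python3 - <<'E'
from h import *
u=np.array([300+302/3.5,140+193/3.5])
print(bp("side",u,.062),bp("side",u,.058),px("side",[[.480,-.2144,.062],[.4839,-.2159,.004]]), (px("side",[.480,-.2144,.062])-[300,140])*3.5)
E
python3 p.py .4862 -.2165 .058 76.3 2
```

```text
[[ 0.47748783 -0.21759371]] [[ 0.47844934 -0.22413623]] [[384.88884644 195.69170943]
 [381.35253688 216.63576845]] [[297.11096253 194.92098299]]
t 12.6 pos [ 0.483  -0.2149  0.1023] yaw -103.62 tilt 0.23 open 26.649 F [-0.1  0.   0.2] q6 1.20
n 2 turn [0.1 0.2 0.1]
[[0.44, 0.01, -0.04], [0.04, 0.1, 0.05]]
[[0.44, 0.01, -0.04], [0.04, 0.1, 0.05]]
```

Emit:
drive_tool:
  series:
    - [[0.4,0.01,-0.06],[0,0.1,0]]
    - [[0.4,0.01,-0.06],[0,0.1,0.1]]
    - [[0,0,0],[0,0,0]]
    - [[0,0,0],[0,0,0]]

```text
time: 13.0
eef_pos: [0.4915, -0.2166, 0.0639]
tcp_rot: [0.704, -0.083, -0.701, -0.082]
contact_force: [-0.0, -1.1, 0.4]
opening: 0.313
```

```bash
python3 p.py .488 -.217 .05 76.3 1
```

```text
t 13.0 pos [ 0.4915 -0.2166  0.0639] yaw -103.43 tilt 0.29 open 26.583 F [-0.  -1.1  0.4] q6 1.20
n 1 turn [ 0.3 -0.3 -0.1]
[[0.28, 0.02, 0.07], [0.27, -0.28, -0.09]]
```

Emit:
drive_tool:
  series:
    - [[0.1,0.02,0.07],[0.3,-0.3,-0.1]]
    - [[0.16,0,0],[0,0,0]]
    - [[0,0,0],[0,0,0]]
    - [[0,0,0],[0,0,0]]

```text
time: 13.4
eef_pos: [0.489, -0.2173, 0.0529]
tcp_rot: [0.703, -0.085, -0.701, -0.084]
contact_force: [0.2, 0.2, -0.4]
opening: 0.321
```

```bash
python3 p.py .488 -.217 .0435 76.3 1; python3 - <<'E'
from plant import ctrl
import cv2
for n in("side",): cv2.imwrite(f"pics/g5{n}.png",cv2.resize(ctrl.read_camera(n)["img"][140:260,320:450,::-1],None,fx=5,fy=5))
E
```

```text
t 13.4 pos [ 0.489  -0.2173  0.0529] yaw -103.70 tilt 0.21 open 27.270 F [ 0.2  0.2 -0.4] q6 1.20
n 1 turn [-0.  -0.2 -0.1]
[[0.19, -0.0, 0.02], [-0.0, -0.2, -0.07]]
```

View pics/g5side.png

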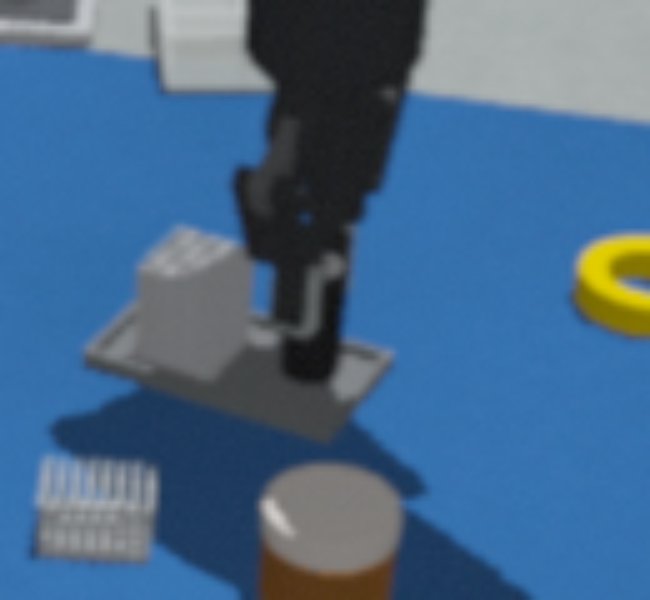

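The can (bottom at crop (310,375)) hovers over the smaller bay, clear of cross wall and rim. Lower to contact.

Emit:
drive_tool:
  series:
    - [[0.14,0,0.02],[0,-0.2,-0.1]]
    - [[0.03,0,0],[0,0,0]]
    - [[0,0,0],[0,0,0]]

```text
time: 13.75
eef_pos: [0.4883, -0.2173, 0.0443]
tcp_rot: [0.702, -0.084, -0.702, -0.084]
contact_force: [-0.6, 1.2, 3.2]
opening: 0.313
```

Emit:
drive_tool:
  series:
    - [[0.05,0,0],[0,0,0]]
    - [[0.03,0,0],[0,0,0]]

```text
time: 13.95
eef_pos: [0.4891, -0.2176, 0.0443]
tcp_rot: [-0.702, 0.084, 0.703, 0.085]
contact_force: [-3.5, 0.4, 6.7]
opening: 0.309
```

Emit:
drive_tool:
  series:
    - [[0,0,0],[0,0,0]]
    - [[0,0,0],[0,0,0]]
    - [[0,0,0],[0,0,0]]
    - [[0,0,0],[0,0,0]]
  grip: 0.4

```text
time: 14.35
eef_pos: [0.4897, -0.218, 0.0448]
tcp_rot: [0.702, -0.084, -0.702, -0.084]
contact_force: [0.6, -0.1, 0.3]
opening: 0.698
```

Emit:
drive_tool:
  series:
    - [[-0.3,0,0],[0,0,0]]
    - [[-0.6,0,0],[0,0,0]]
    - [[-0.7,0,0],[0,0,0]]
    - [[-0.2,0,0],[0,0,0]]
    - [[0,0,0],[0,0,0]]

```text
time: 14.85
eef_pos: [0.4889, -0.2176, 0.1391]
tcp_rot: [-0.701, 0.084, 0.703, 0.085]
contact_force: [0.2, -0.7, -0.2]
opening: 0.7
```

```bash
python3 p.py .5484 -.0824 .11 101.5
```

```text
t 14.8 pos [ 0.4889 -0.2176  0.1391] yaw -103.70 tilt 0.14 open 59.475 F [ 0.2 -0.7 -0.2] q6 1.20
n 4 turn [-25.2   0.1   0.1]
[[0.15, -0.73, -0.13], [-6.3, 0.02, 0.02]]
[[0.15, -0.71, -0.21], [-6.3, 0.02, 0.02]]
[[0.15, -0.68, -0.28], [-6.3, 0.02, 0.02]]
[[0.15, -0.65, -0.36], [-6.3, 0.02, 0.02]]
```

Emit:
drive_tool:
  series:
    - [[0.1,-0.58,-0.1],[-5,0,0]]
    - [[0.1,-0.57,-0.16],[-5,0,0]]
    - [[0.1,-0.55,-0.22],[-5,0,0]]
    - [[0.1,-0.53,-0.27],[-5,0,0]]
    - [[0,-0.3,-0.2],[-5,0,0]]
  grip: 1

```text
time: 15.35
eef_pos: [0.5452, -0.0917, 0.1145]
tcp_rot: [-0.701, -0.074, 0.705, -0.072]
contact_force: [0.9, -0.5, -0.1]
opening: 0.999
```

Emit:
drive_tool:
  series:
    - [[0,0,0],[0,0,0]]
    - [[0,0,0],[0,0,0]]

```text
time: 15.55
eef_pos: [0.5441, -0.0892, 0.1115]
tcp_rot: [-0.7, -0.076, 0.707, -0.073]
contact_force: [0.7, -0.1, -0.4]
opening: 0.997
```

```bash
python3 p.py .5484 -.0824 .09 101.5 2; python3 - <<'E'
from plant import ctrl
import cv2
for n in("top","side"): cv2.imwrite(f"pics/g6{n}.png",cv2.resize(ctrl.read_camera(n)["img"][140:300,300:500,::-1],None,fx=3.5,fy=3.5))
E
```

```text
t 15.6 pos [ 0.5441 -0.0892  0.1115] yaw -77.91 tilt 0.65 open 84.770 F [ 0.7 -0.1 -0.4] q6 1.01
n 2 turn [0.6 0.5 0.3]
[[0.22, -0.06, -0.06], [0.29, 0.27, 0.17]]
[[0.22, -0.06, -0.06], [0.29, 0.27, 0.17]]
```

View pics/g6side.png

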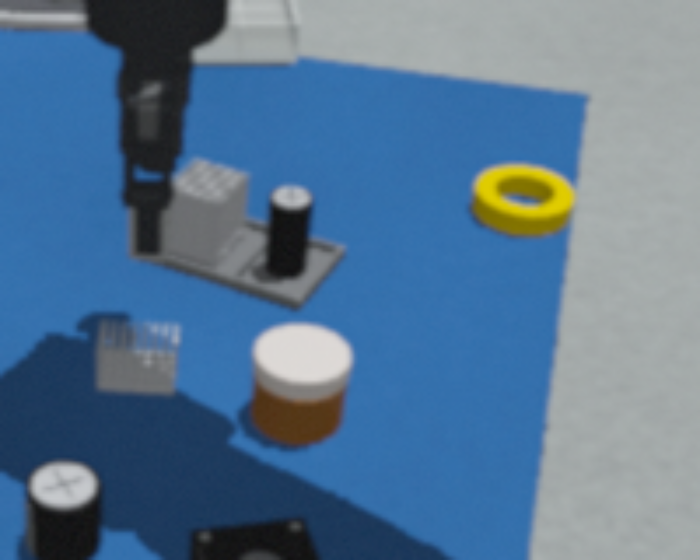

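View pics/g6top.png

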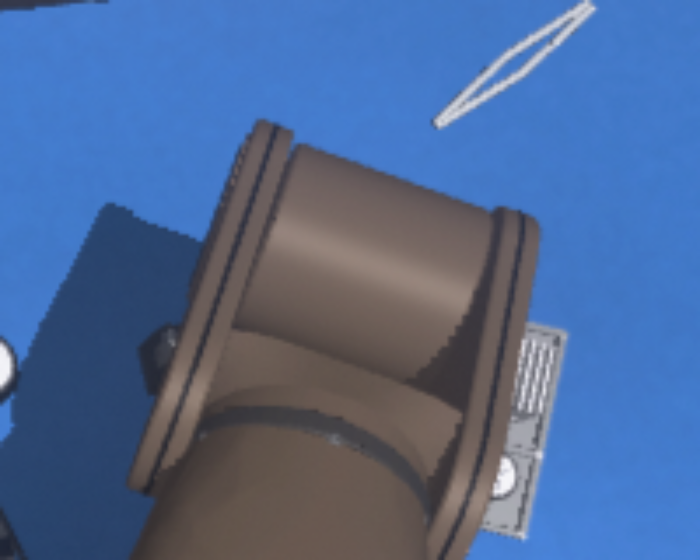

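Both tray parts stand upright in their bays (tall at (205,210), slim at (288,230)). Now the low sink.

Emit:
drive_tool:
  series:
    - [[0.2,-0.07,-0.08],[0.3,0.3,0.2]]
    - [[0.25,-0.06,-0.05],[0.3,0.3,0.1]]
    - [[0.25,0,0],[0,0,0]]
    - [[0,0,0],[0,0,0]]

```text
time: 16.05
eef_pos: [0.5486, -0.0844, 0.0743]
tcp_rot: [0.705, 0.068, -0.703, 0.068]
contact_force: [-0.6, 0.1, -0.2]
opening: 0.996
```

```bash
python3 p.py .5484 -.0824 .017 101.5 3
```

```text
t 16.1 pos [ 0.5486 -0.0844  0.0743] yaw -79.00 tilt 0.15 open 84.659 F [-0.6  0.1 -0.2] q6 1.04
n 3 turn [-0.5 -0.2 -0. ]
[[0.38, -0.01, -0.0], [-0.17, -0.05, -0.01]]
[[0.38, -0.01, -0.0], [-0.17, -0.05, -0.01]]
[[0.38, -0.01, -0.0], [-0.17, -0.05, -0.01]]
```

Emit:
drive_tool:
  series:
    - [[0.36,-0.02,0],[-0.2,0,0]]
    - [[0.36,-0.02,0],[-0.2,0,0]]
    - [[0.3,0,0.02],[0,0,0]]
    - [[0,0,0],[0,0,0]]

```text
time: 16.45
eef_pos: [0.5477, -0.0843, 0.0217]
tcp_rot: [0.705, 0.069, -0.702, 0.07]
contact_force: [-0.9, -0.3, -0.5]
opening: 1.001
```

```bash
python3 p.py .5484 -.0824 .017 101.5 1
```

```text
t 16.4 pos [ 0.5477 -0.0843  0.0217] yaw -78.75 tilt 0.22 open 85.091 F [-0.9 -0.3 -0.5] q6 1.04
n 1 turn [-0.3 -0.2 -0.1]
[[0.09, -0.03, -0.02], [-0.25, -0.21, -0.08]]
```

Emit:
drive_tool:
  series:
    - [[0.1,-0.03,-0.02],[-0.3,-0.2,-0.1]]
    - [[0.02,0,0],[0,0,0]]
    - [[0,0,0],[0,0,0]]

```text
time: 16.75
eef_pos: [0.5495, -0.0832, 0.0165]
tcp_rot: [0.704, 0.071, -0.703, 0.071]
contact_force: [0.3, 1.0, -0.8]
opening: 1.002
```

```bash
python3 p.py .5484 -.0824 .016 101.5 1;  python3 - <<'E'
from plant import ctrl
import cv2
for n in("side",): cv2.imwrite(f"pics/g7{n}.png",cv2.resize(ctrl.read_camera(n)["img"][180:280,280:410,::-1],None,fx=5,fy=5))
E
```

```text
t 16.8 pos [ 0.5495 -0.0832  0.0165] yaw -78.47 tilt 0.09 open 85.149 F [ 0.3  1.  -0.8] q6 1.04
n 1 turn [ 0.  -0.1 -0. ]
[[0.01, -0.02, 0.02], [0.03, -0.09, -0.03]]
```

View pics/g7side.png

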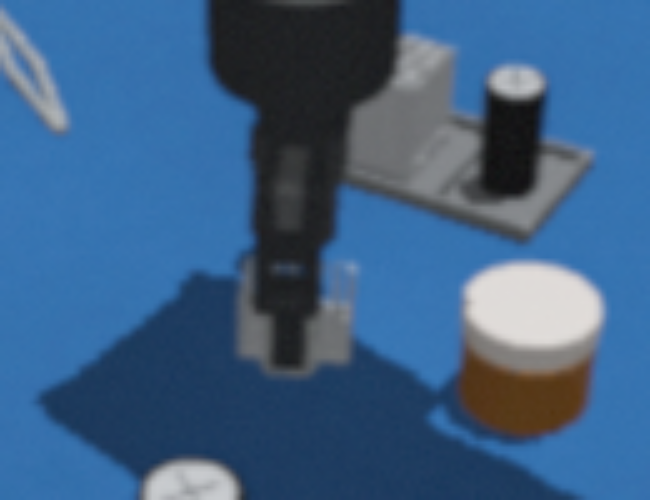

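Finger (290,340) straddles the low sink (240–355) near its centre. Close.

Emit:
drive_tool:
  series:
    - [[0.01,-0.02,0.02],[0,0,0]]
    - [[0,0,0],[0,0,0]]
    - [[0,0,0],[0,0,0]]
    - [[0,0,0],[0,0,0]]
    - [[0,0,0],[0,0,0]]
  grip: -1
  newtons: 40

```text
time: 17.3
eef_pos: [0.5498, -0.0827, 0.0182]
tcp_rot: [0.705, 0.07, -0.702, 0.072]
contact_force: [-0.7, -0.6, -0.3]
opening: 0.389
```

Emit:
drive_tool:
  series:
    - [[0,0,0],[0,0,0]]
    - [[0,0,0],[0,0,0]]
    - [[0,0,0],[0,0,0]]
    - [[0,0,0],[0,0,0]]

```text
time: 17.7
eef_pos: [0.5494, -0.0826, 0.0179]
tcp_rot: [0.705, 0.07, -0.702, 0.072]
contact_force: [-0.4, -0.1, -0.1]
opening: 0.39
```

```bash
python3 p.py
```

```text
t 17.7 pos [ 0.5494 -0.0826  0.0179] yaw -78.46 tilt 0.28 open 33.162 F [-0.4 -0.1 -0.1] q6 1.04
```

Emit:
drive_tool:
  series:
    - [[-0.4,0,0],[0,-0.2,0]]
    - [[-0.6,0,0],[0,-0.1,0]]
    - [[-0.7,0,0],[0,0,0]]
    - [[-0.4,0,0],[0,0,0]]
    - [[0,0,0],[0,0,0]]

```text
time: 18.2
eef_pos: [0.5472, -0.0817, 0.1234]
tcp_rot: [-0.701, -0.071, 0.706, -0.071]
contact_force: [-0.6, -0.1, -0.7]
opening: 0.387
```

```bash
python3 p.py .471 .26 .12 90 9
```

```text
t 18.2 pos [ 0.5472 -0.0817  0.1234] yaw -78.47 tilt 0.41 open 32.922 F [-0.6 -0.1 -0.7] q6 1.04
n 9 turn [11.5  0.4  0. ]
[[0.01, -0.78, 0.01], [1.28, 0.05, 0.0]]
[[0.01, -0.78, 0.03], [1.28, 0.05, 0.0]]
[[0.01, -0.78, 0.05], [1.28, 0.05, 0.0]]
[[0.01, -0.78, 0.07], [1.28, 0.05, 0.0]]
[[0.01, -0.77, 0.08], [1.28, 0.05, 0.0]]
[[0.01, -0.77, 0.1], [1.28, 0.05, 0.0]]
[[0.01, -0.77, 0.12], [1.28, 0.05, 0.0]]
[[0.01, -0.77, 0.14], [1.28, 0.05, 0.0]]
[[0.01, -0.76, 0.15], [1.28, 0.05, 0.0]]
```

Emit:
drive_tool:
  series:
    - [[-0.05,-0.75,0.01],[1.3,0.1,0]]
    - [[-0.03,-0.78,0.03],[1.3,0.1,0]]
    - [[-0.03,-0.78,0.05],[1.3,0.1,0]]
    - [[-0.03,-0.78,0.07],[1.3,0.1,0]]
    - [[0,-0.77,0.08],[1.3,0.1,0]]

```text
time: 18.7
eef_pos: [0.504, 0.1085, 0.1255]
tcp_rot: [-0.706, -0.026, 0.707, -0.026]
contact_force: [0.5, 1.4, -1.4]
opening: 0.389
```

Emit:
drive_tool:
  series:
    - [[0,-0.77,0.1],[1.3,0,0]]
    - [[0,-0.7,0.12],[1.3,0,0]]
    - [[0,-0.5,0.14],[1.3,0,0]]
    - [[0,-0.3,0.1],[1.2,0,0]]
    - [[0,0,0],[0,0,0]]

```text
time: 19.2
eef_pos: [0.4676, 0.2286, 0.1168]
tcp_rot: [-0.702, 0.005, 0.712, 0.004]
contact_force: [-0.2, -0.2, -1.1]
opening: 0.386
```

```bash
python3 p.py .471 .26 .08 90 2
```

```text
t 19.2 pos [0.4676 0.2286 0.1168] yaw -90.79 tilt 0.80 open 32.845 F [-0.2 -0.2 -1.1] q6 1.84
n 2 turn [-0.8  0.8 -0.1]
[[0.37, -0.32, -0.04], [-0.4, 0.4, -0.04]]
[[0.37, -0.31, -0.03], [-0.4, 0.4, -0.04]]
```

Emit:
drive_tool:
  series:
    - [[0.2,-0.32,-0.04],[-0.4,0.4,0]]
    - [[0.3,-0.28,-0.03],[-0.4,0.4,0]]
    - [[0.2,0,0],[0,0,0]]
    - [[0,0,0],[0,0,0]]

```text
time: 19.6
eef_pos: [0.4698, 0.2565, 0.0763]
tcp_rot: [-0.705, 0.001, 0.709, -0.003]
contact_force: [-0.5, -0.4, -0.6]
opening: 0.391
```

```bash
python3 p.py .471 .26 .035 90 2; python3 - <<'E'
from plant import ctrl
import cv2
for n in("side",): cv2.imwrite(f"pics/g8{n}.png",cv2.resize(ctrl.read_camera(n)["img"][240:450,220:430,::-1],None,fx=2.8,fy=2.8))
E
```

```text
t 19.6 pos [0.4698 0.2565 0.0763] yaw -89.87 tilt 0.39 open 33.238 F [-0.5 -0.4 -0.6] q6 1.88
n 2 turn [ 0.1  0.3 -0.3]
[[0.41, -0.04, -0.01], [0.06, 0.13, -0.14]]
[[0.41, -0.04, -0.01], [0.06, 0.13, -0.14]]
```

View pics/g8side.png

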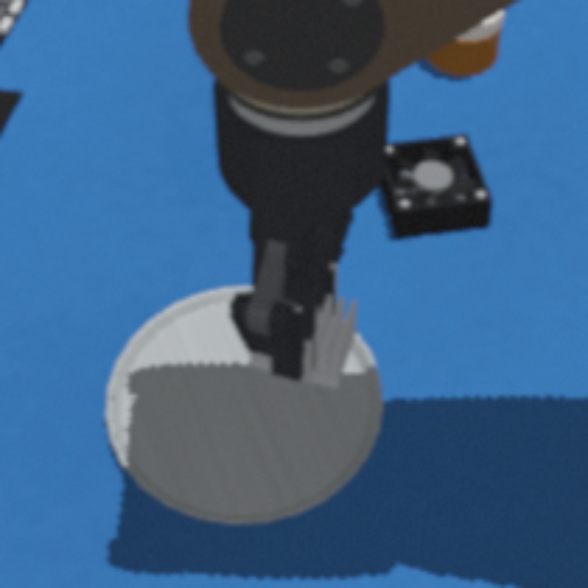

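The low sink is held level above the dish (bottom edge (250,365)–(340,385)). Descend.

Emit:
drive_tool:
  series:
    - [[0.4,-0.05,-0.02],[0.1,0.2,-0.2]]
    - [[0.35,-0.04,-0.01],[0,0.1,-0.1]]
    - [[0,0,0],[0,0,0]]
    - [[0,0,0],[0,0,0]]

```text
time: 20.05
eef_pos: [0.4745, 0.2581, 0.041]
tcp_rot: [0.709, -0.001, -0.705, -0.002]
contact_force: [-0.5, -0.1, -0.5]
opening: 0.389
```

```bash
python3 p.py .471 .26 .023 90 1
```

```text
t 20.1 pos [0.4745 0.2581 0.041 ] yaw -90.20 tilt 0.32 open 33.069 F [-0.5 -0.1 -0.5] q6 1.89
n 1 turn [-0.2 -0.3  0.1]
[[0.36, -0.04, 0.07], [-0.2, -0.31, 0.06]]
```

Emit:
drive_tool:
  series:
    - [[0.2,-0.04,0.08],[-0.2,-0.3,0]]
    - [[0.14,0,0.02],[0,0,0]]
    - [[0,0,0],[0,0,0]]
    - [[0,0,0],[0,0,0]]

```text
time: 20.45
eef_pos: [0.471, 0.26, 0.0254]
tcp_rot: [0.708, 0.001, -0.706, -0.001]
contact_force: [-0.3, 0.3, -0.2]
opening: 0.393
```

```bash
python3 p.py .471 .26 .022 90 1
```

```text
t 20.4 pos [0.471  0.26   0.0254] yaw -90.04 tilt 0.25 open 33.413 F [-0.3  0.3 -0.2] q6 1.89
n 1 turn [-0.  -0.2  0.1]
[[0.07, -0.0, -0.0], [-0.04, -0.22, 0.13]]
```

Emit:
drive_tool:
  series:
    - [[0.07,0,0],[0,-0.2,0.1]]
    - [[0.04,0,0],[0,0,0]]
    - [[0,0,0],[0,0,0]]

```text
time: 20.75
eef_pos: [0.472, 0.2605, 0.0224]
tcp_rot: [0.707, 0.0, -0.707, -0.0]
contact_force: [0.2, -0.3, -0.2]
opening: 0.391
```

Emit:
drive_tool:
  series:
    - [[0.04,0,0],[0,0,0]]
    - [[0.03,0,0],[0,0,0]]

```text
time: 20.95
eef_pos: [0.4725, 0.2608, 0.0218]
tcp_rot: [-0.707, 0.0, 0.708, -0.001]
contact_force: [-6.4, -3.2, 13.1]
opening: 0.39
```

Contact with the dish floor at the expected height (0.022). Release.

Emit:
drive_tool:
  series:
    - [[0,0,0],[0,0,0]]
    - [[0,0,0],[0,0,0]]
    - [[0,0,0],[0,0,0]]
    - [[0,0,0],[0,0,0]]
  grip: 0.2

```text
time: 21.35
eef_pos: [0.4732, 0.2611, 0.022]
tcp_rot: [0.707, 0.0, -0.707, 0.0]
contact_force: [-0.3, 0.1, 0.1]
opening: 0.599
```

Emit:
drive_tool:
  series:
    - [[-0.3,0,0],[0,0,0]]
    - [[-0.6,0,0],[0,0,0]]
    - [[-0.7,0,0],[0,0,0]]
    - [[-0.4,0,0],[0,0,0]]
    - [[0,0,0],[0,0,0]]

```text
time: 21.85
eef_pos: [0.4726, 0.2609, 0.1273]
tcp_rot: [-0.707, 0.0, 0.708, -0.001]
contact_force: [1.0, 0.4, 0.9]
opening: 0.601
```

```bash
python3 p.py .5456 .0689 .12 90; python3 - <<'E'
from plant import ctrl
import cv2
for n in("side",): cv2.imwrite(f"pics/g9{n}.png",cv2.resize(ctrl.read_camera(n)["img"][240:450,220:430,::-1],None,fx=2.8,fy=2.8))
E
```

```text
t 21.9 pos [0.4726 0.2609 0.1273] yaw -89.96 tilt 0.09 open 51.058 F [1.  0.4 0.9] q6 1.89
n 5 turn [ 0.   0.1 -0.1]
[[0.03, 0.77, -0.29], [0.01, 0.01, -0.01]]
[[0.03, 0.77, -0.29], [0.01, 0.01, -0.01]]
[[0.03, 0.77, -0.29], [0.01, 0.01, -0.01]]
[[0.03, 0.77, -0.29], [0.01, 0.01, -0.01]]
[[0.03, 0.77, -0.29], [0.01, 0.01, -0.01]]
```

View pics/g9side.png

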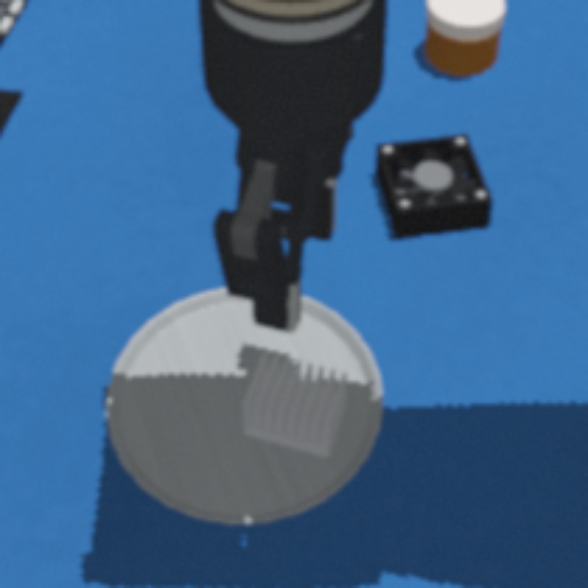

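Low sink stands flat in the dish at about (290,420), on the near-robot side. Now the fat capacitor.

Emit:
drive_tool:
  series:
    - [[0,0.75,-0.29],[0,0,0]]
    - [[0,0.77,-0.29],[0,0,0]]
    - [[0,0.77,-0.29],[0,0,0]]
    - [[0,0.7,-0.28],[0,0,0]]
    - [[0,0.4,-0.15],[0,0,0]]
  grip: 1

```text
time: 22.4
eef_pos: [0.5347, 0.0886, 0.1202]
tcp_rot: [-0.703, -0.003, 0.711, -0.003]
contact_force: [0.3, 1.3, 0.6]
opening: 1.001
```

Emit:
drive_tool:
  series:
    - [[0,0,0],[0,0,0]]
    - [[0,0,0],[0,0,0]]

```text
time: 22.6
eef_pos: [0.5338, 0.0861, 0.1174]
tcp_rot: [-0.701, -0.001, 0.713, -0.002]
contact_force: [-0.8, -0.1, -0.6]
opening: 1.002
```

```bash
python3 p.py .5456 .0689 .09 90 2
```

```text
t 22.6 pos [0.5338 0.0861 0.1174] yaw -89.80 tilt 0.92 open 85.151 F [-0.8 -0.1 -0.6] q6 1.54
n 2 turn [ 0.2  0.9 -0.1]
[[0.27, 0.17, -0.12], [0.1, 0.46, -0.03]]
[[0.27, 0.17, -0.12], [0.1, 0.46, -0.03]]
```

Emit:
drive_tool:
  series:
    - [[0.2,0.18,-0.14],[0.1,0.4,0]]
    - [[0.27,0.17,-0.13],[0.1,0.4,0]]
    - [[0.1,0,0],[0,0,0]]
    - [[0,0,0],[0,0,0]]

```text
time: 23.0
eef_pos: [0.5453, 0.0709, 0.0843]
tcp_rot: [-0.705, -0.001, 0.709, -0.002]
contact_force: [0.1, -0.8, 0.0]
opening: 0.996
```

```bash
python3 p.py .5456 .0689 .028 90 3
```

```text
t 23.0 pos [0.5453 0.0709 0.0843] yaw -89.74 tilt 0.31 open 84.700 F [ 0.1 -0.8  0. ] q6 1.51
n 3 turn [ 0.3  0.3 -0. ]
[[0.38, 0.01, -0.0], [0.09, 0.1, -0.01]]
[[0.38, 0.01, -0.0], [0.09, 0.1, -0.01]]
[[0.38, 0.01, -0.0], [0.09, 0.1, -0.01]]
```

Emit:
drive_tool:
  series:
    - [[0.38,0.01,0.01],[0.1,0.1,0]]
    - [[0.38,0.01,0.01],[0.1,0.1,0]]
    - [[0.3,0.01,0.02],[0,0,0]]
    - [[0,0,0],[0,0,0]]

```text
time: 23.4
eef_pos: [0.543, 0.0723, 0.0305]
tcp_rot: [-0.707, -0.002, 0.707, -0.002]
contact_force: [-1.1, 0.1, 0.5]
opening: 1.0
```

```bash
python3 p.py .5456 .0689 .027 90 1
```

```text
t 23.4 pos [0.543  0.0723 0.0305] yaw -89.71 tilt 0.01 open 85.016 F [-1.1  0.1  0.5] q6 1.51
n 1 turn [0.3 0.  0. ]
[[0.07, 0.07, -0.05], [0.29, 0.01, 0.01]]
```

Emit:
drive_tool:
  series:
    - [[0.07,0.07,-0.04],[0.3,0,0]]
    - [[0,0,0],[0,0,0]]

```text
time: 23.6
eef_pos: [0.5456, 0.0695, 0.0279]
tcp_rot: [0.707, 0.0, -0.707, 0.0]
contact_force: [-0.5, -1.4, -0.3]
opening: 1.002
```

```bash
python3 p.py .5456 .0689 .027 90 1;  python3 - <<'E'
from plant import ctrl
import cv2
for n in("side",): cv2.imwrite(f"pics/g10{n}.png",cv2.resize(ctrl.read_camera(n)["img"][220:330,250:410,::-1],None,fx=4,fy=4))
E
```

```text
t 23.6 pos [0.5456 0.0695 0.0279] yaw -89.94 tilt 0.06 open 85.198 F [-0.5 -1.4 -0.3] q6 1.51
n 1 turn [ 0.1 -0.1  0. ]
[[0.02, 0.01, 0.0], [0.06, -0.06, 0.01]]
```

View pics/g10side.png

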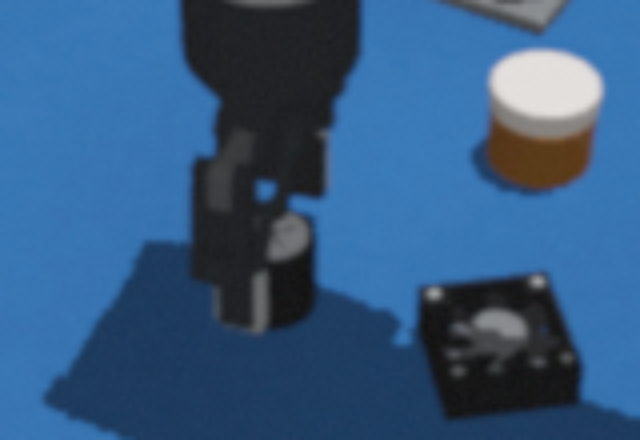

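The fingers straddle the fat can (280,270). Close.

Emit:
drive_tool:
  series:
    - [[0.02,0,0],[0,0,0]]
    - [[0,0,0],[0,0,0]]
    - [[0,0,0],[0,0,0]]
    - [[0,0,0],[0,0,0]]
    - [[0,0,0],[0,0,0]]
  grip: -1
  newtons: 40

```text
time: 24.15
eef_pos: [0.5482, 0.0696, 0.0302]
tcp_rot: [0.71, 0.0, -0.704, 0.0]
contact_force: [0.5, -0.4, -0.3]
opening: 0.455
```

Emit:
drive_tool:
  series:
    - [[0,0,0],[0,0,0]]
    - [[0,0,0],[0,0,0]]
    - [[0,0,0],[0,0,0]]
    - [[0,0,0],[0,0,0]]

```text
time: 24.55
eef_pos: [0.5478, 0.0696, 0.0299]
tcp_rot: [0.709, 0.0, -0.705, 0.0]
contact_force: [-0.6, 0.5, 0.9]
opening: 0.453
```

Emit:
drive_tool:
  series:
    - [[-0.4,0,0],[0,-0.1,0]]
    - [[-0.6,0,0],[0,0,0]]
    - [[-0.7,0,0],[0,0,0]]
    - [[-0.4,0,0],[0,0,0]]
    - [[0,0,0],[0,0,0]]

```text
time: 25.05
eef_pos: [0.5452, 0.0696, 0.1356]
tcp_rot: [-0.706, -0.0, 0.708, -0.0]
contact_force: [-0.4, 0.0, -1.1]
opening: 0.452
```

```bash
python3 p.py .531 .26 .12 90 5
```

```text
t 25.1 pos [0.5452 0.0696 0.1356] yaw -89.96 tilt 0.11 open 38.379 F [-0.4  0.  -1.1] q6 1.51
n 5 turn [0.  0.1 0. ]
[[0.06, -0.76, 0.06], [0.01, 0.02, 0.0]]
[[0.06, -0.76, 0.06], [0.01, 0.02, 0.0]]
[[0.06, -0.76, 0.06], [0.01, 0.02, 0.0]]
[[0.06, -0.76, 0.06], [0.01, 0.02, 0.0]]
[[0.06, -0.76, 0.06], [0.01, 0.02, 0.0]]
```

Emit:
drive_tool:
  series:
    - [[0,-0.74,0.06],[0,0,0]]
    - [[0,-0.76,0.06],[0,0,0]]
    - [[0,-0.76,0.06],[0,0,0]]
    - [[0,-0.7,0.06],[0,0,0]]
    - [[0,-0.4,0.03],[0,0,0]]

```text
time: 25.55
eef_pos: [0.5299, 0.2393, 0.1297]
tcp_rot: [-0.705, 0.003, 0.709, 0.002]
contact_force: [0.1, -0.1, -0.7]
opening: 0.455
```

Emit:
drive_tool:
  series:
    - [[0,0,0],[0,0,0]]
    - [[0,0,0],[0,0,0]]

```text
time: 25.75
eef_pos: [0.5277, 0.2413, 0.1262]
tcp_rot: [-0.703, 0.002, 0.711, -0.0]
contact_force: [-0.6, 0.3, -0.6]
opening: 0.456
```

```bash
python3 p.py .5325 .26 .08 90 2
```

```text
t 25.8 pos [0.5277 0.2413 0.1262] yaw -90.13 tilt 0.68 open 38.749 F [-0.6  0.3 -0.6] q6 1.83
n 2 turn [-0.1  0.7 -0.2]
[[0.46, -0.19, -0.05], [-0.07, 0.33, -0.09]]
[[0.46, -0.19, -0.05], [-0.07, 0.33, -0.09]]
```

Emit:
drive_tool:
  series:
    - [[0.3,-0.2,-0.06],[0,0.3,-0.1]]
    - [[0.4,-0.19,-0.05],[0,0.3,-0.1]]
    - [[0.1,0,0],[0,0,0]]
    - [[0,0,0],[0,0,0]]

```text
time: 26.15
eef_pos: [0.5329, 0.2565, 0.0826]
tcp_rot: [-0.706, 0.003, 0.708, 0.002]
contact_force: [-0.2, -0.8, -1.6]
opening: 0.452
```

```bash
python3 p.py .5325 .26 .045 90 2; python3 - <<'E'
from plant import ctrl
import cv2
for n in("side",): cv2.imwrite(f"pics/g11{n}.png",cv2.resize(ctrl.read_camera(n)["img"][240:450,220:430,::-1],None,fx=2.8,fy=2.8))
E
```

```text
t 26.1 pos [0.5329 0.2565 0.0826] yaw -90.36 tilt 0.25 open 38.438 F [-0.2 -0.8 -1.6] q6 1.86
n 2 turn [-0.4  0.2 -0.1]
[[0.38, -0.04, 0.0], [-0.18, 0.11, -0.06]]
[[0.38, -0.03, 0.0], [-0.18, 0.11, -0.06]]
```

View pics/g11side.png

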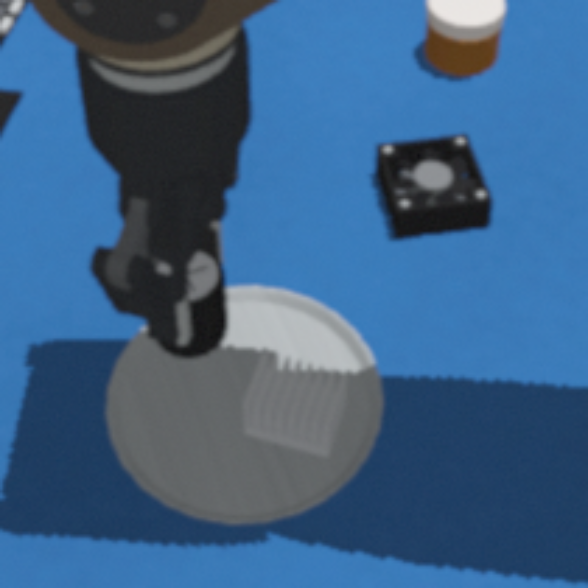

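The can hangs at (190,320), the sink at (290,410); there is room between. Descend.

Emit:
drive_tool:
  series:
    - [[0.38,-0.05,0.02],[-0.2,0.1,0]]
    - [[0.36,-0.03,0.02],[-0.2,0.1,0]]
    - [[0,0,0],[0,0,0]]
    - [[0,0,0],[0,0,0]]

```text
time: 26.6
eef_pos: [0.5342, 0.2581, 0.0495]
tcp_rot: [0.709, -0.001, -0.705, -0.001]
contact_force: [0.3, 0.5, -0.3]
opening: 0.45
```

```bash
python3 p.py .5325 .26 .036 90 1
```

```text
t 26.6 pos [0.5342 0.2581 0.0495] yaw -90.16 tilt 0.36 open 38.267 F [ 0.3  0.5 -0.3] q6 1.86
n 1 turn [-0.2 -0.4 -0. ]
[[0.27, -0.04, 0.04], [-0.16, -0.36, -0.04]]
```

Emit:
drive_tool:
  series:
    - [[0.15,-0.04,0.05],[-0.2,-0.4,0]]
    - [[0.1,0,0],[0,0,0]]
    - [[0,0,0],[0,0,0]]
    - [[0,0,0],[0,0,0]]

```text
time: 27.0
eef_pos: [0.5338, 0.2602, 0.0396]
tcp_rot: [0.708, 0.0, -0.706, -0.0]
contact_force: [-0.1, -0.6, -0.4]
opening: 0.453
```

```bash
python3 p.py .5325 .26 .034 90 1
```

```text
t 27.0 pos [0.5338 0.2602 0.0396] yaw -89.99 tilt 0.22 open 38.514 F [-0.1 -0.6 -0.4] q6 1.85
n 1 turn [ 0.  -0.2  0. ]
[[0.11, 0.0, 0.03], [0.01, -0.22, 0.04]]
```

Emit:
drive_tool:
  series:
    - [[0.1,0,0.03],[0,-0.2,0]]
    - [[0.04,0,0],[0,0,0]]
    - [[0,0,0],[0,0,0]]

```text
time: 27.3
eef_pos: [0.5327, 0.2605, 0.034]
tcp_rot: [0.707, 0.0, -0.707, 0.0]
contact_force: [0.0, 0.3, -0.7]
opening: 0.452
```

Emit:
drive_tool:
  series:
    - [[0.04,0,0],[0,0,0]]
    - [[0.02,0,0],[0,0,0]]

```text
time: 27.5
eef_pos: [0.533, 0.2607, 0.0339]
tcp_rot: [-0.707, -0.0, 0.708, -0.001]
contact_force: [-1.6, -0.9, 2.6]
opening: 0.454
```

Contact. Release and retreat.

Emit:
drive_tool:
  series:
    - [[0,0,0],[0,0,0]]
    - [[0,0,0],[0,0,0]]
    - [[0,0,0],[0,0,0]]
    - [[0,0,0],[0,0,0]]
  grip: 0.4

```text
time: 27.9
eef_pos: [0.5334, 0.2609, 0.0337]
tcp_rot: [0.707, 0.0, -0.707, 0.0]
contact_force: [0.0, 0.3, -0.5]
opening: 0.704
```

Emit:
drive_tool:
  series:
    - [[-0.3,0,0],[0,0,0]]
    - [[-0.6,0,0],[0,0,0]]
    - [[-0.7,0,0],[0,0,0]]
    - [[-0.8,0,0],[0,0,0]]
    - [[-0.8,0,0],[0,0,0]]

```text
time: 28.4
eef_pos: [0.529, 0.2594, 0.1935]
tcp_rot: [-0.702, 0.001, 0.713, -0.002]
contact_force: [0.3, 0.2, -0.1]
opening: 0.7
```

Emit:
drive_tool:
  series:
    - [[-0.4,0.7,0],[0,0,0]]
    - [[0,0.8,0],[0,0,0]]
    - [[0,0.8,0],[0,0,0]]
    - [[0,0.6,0],[0,0,0]]
    - [[0,0.3,0],[0,0,0]]

```text
time: 28.9
eef_pos: [0.5345, 0.0978, 0.2322]
tcp_rot: [0.711, 0.002, -0.703, 0.003]
contact_force: [-0.1, 0.2, 0.2]
opening: 0.698
```

Emit:
drive_tool:
  series:
    - [[0,0,0],[0,0,0]]
    - [[0,0,0],[0,0,0]]
    - [[0,0,0],[0,0,0]]

```text
time: 29.2
eef_pos: [0.5348, 0.0968, 0.2349]
tcp_rot: [0.712, 0.001, -0.702, 0.001]
contact_force: [-0.6, 0.7, 0.3]
opening: 0.699
```

```bash
python3 p.py; python3 - <<'E'
from plant import ctrl
import cv2
for n in("side","top"): cv2.imwrite(f"pics/f{n}.png",ctrl.read_camera(n)["img"][:,:,::-1])
E
```

```text
t 29.2 pos [0.5348 0.0968 0.2349] yaw -89.77 tilt 0.85 open 59.443 F [-0.6  0.7  0.3] q6 1.56
```

View pics/fside.png

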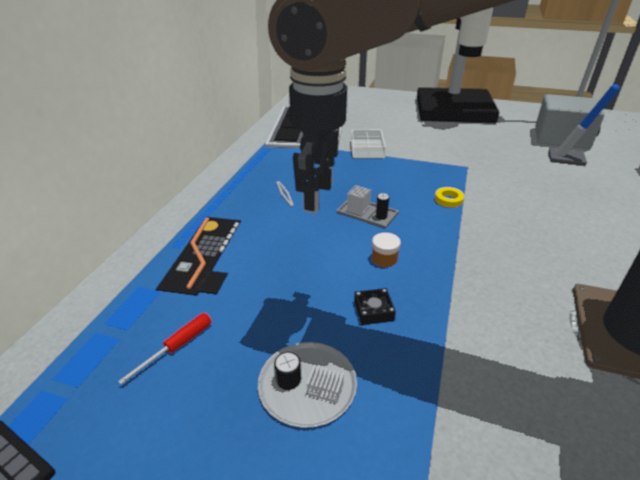

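View pics/ftop.png

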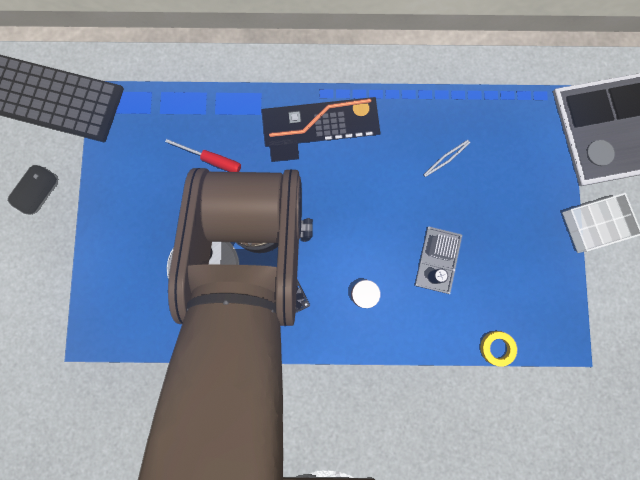

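Side view: all four parts stand in their containers, fan (375,305) and jar (385,250) untouched. The arm hides the dish in the top view, so I'll move aside and zoom.

Emit:
drive_tool:
  series:
    - [[0,0.7,0],[0,0,0]]
    - [[0,0.8,0],[0,0,0]]
    - [[0,0.8,0],[0,0,0]]
    - [[0,0.6,0],[0,0,0]]
    - [[0,0.3,0],[0,0,0]]

```text
time: 29.8
eef_pos: [0.5365, -0.0609, 0.2338]
tcp_rot: [0.712, 0.007, -0.702, 0.006]
contact_force: [-0.2, -0.2, 0.5]
opening: 0.703
```

Emit:
drive_tool:
  series:
    - [[0,0,0],[0,0,0]]
    - [[0,0,0],[0,0,0]]
    - [[0,0,0],[0,0,0]]

```text
time: 30.1
eef_pos: [0.5367, -0.0595, 0.2332]
tcp_rot: [0.711, 0.008, -0.703, 0.005]
contact_force: [-0.0, 0.4, -0.0]
opening: 0.698
```

```bash
python3 - <<'E'
from plant import ctrl
import cv2,numpy as np
t=ctrl.read_camera("top")["img"][:,:,::-1];s=ctrl.read_camera("side")["img"][:,:,::-1]
old=cv2.imread("pics/ftop.png")
z=lambda im,x,y:cv2.resize(im[y:y+75,x:x+100],(400,300),interpolation=cv2.INTER_CUBIC)
cv2.imwrite("pics/fz.png",np.vstack([np.hstack([z(t,155,230),z(old,390,222)]),np.hstack([z(s,258,347),z(s,320,165)])]))
E
```

```text
(no output)
```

View pics/fz.png

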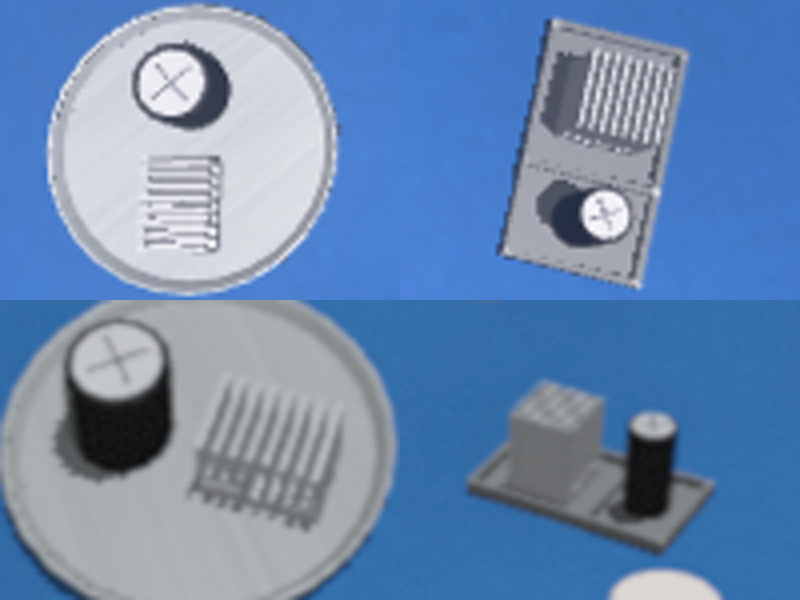

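Zooms: fat can and low sink stand upright side by side inside the dish; tall sink and slim can stand upright within their bays. One numeric check, then hand in.

```bash
python3 - <<'E'
from h import *
from plant import ctrl
print("slim",bp("top",[390+206/4,222+214/4],.059),bp("side",[320+252/4,165+126/4],.059),"bay (.484,-.216)")
print("fat",bp("top",[155+171/4,230+83/4],.046),bp("side",[258+119/4,347+61/4],.046),"aim (.530,.260)")
print("jar",bp("top",[(366,294)],.048))
print(ctrl.get_state()["time"]); print(ctrl.sign_off())
E
```

```text
slim [[ 0.48542355 -0.21670619]] [[ 0.48408184 -0.2146876 ]] bay (.484,-.216)
fat [[0.53030286 0.26116769]] [[0.52856611 0.260713  ]] aim (.530,.260)
jar [[ 0.44861124 -0.0714293 ]]
30.2
the job is handed in; nothing more can be done
None
```

Both kits are made up and I handed the job in at 30.2 s. I placed the parts in the order asked:

1. Tall heat sink in the tray's larger bay.
2. Slim capacitor in its smaller bay.
3. Low heat sink in the dish.
4. Fat capacitor beside it.

I lowered each part until the force or height reading showed the container floor, released it, and retreated.

**Upright and in place:** the last top and side pictures show all four parts upright inside their containers. The two cameras put the slim capacitor within about 2 mm of its bay centre and the fat capacitor within 1.5 mm of its target. I judged the two heat sinks by eye only, in the pictures.

**Bystanders:** the fan and jar look unmoved in the pictures. I did not re-measure their positions afterwards.

**Forces and disagreements:** the highest force I saw was about 15 N, when setting down the low heat sink; readings come only at the end of each move. No check failed. The only disagreement was about 2–3 mm between the two cameras on some points, roughly within their stated accuracy.

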